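# Set up a vibratory finisher for a batch of agates

## Robot

A 7-joint arm with a two-finger parallel gripper is mounted at the origin on the work surface. World frame = base frame: x ahead of the robot, y to its left, z up, the work surface at z = 0. Lengths are in m, angles in rad, forces in N, time in s.
With the tool pointing down it reaches from about 0.425 to 0.95 m from the base axis. Payload 4.7 kg.
Tool frame: the origin (TCP) lies midway between the tips of the shut fingers; the grasp point (between the pads) lies 19 mm behind it; z points along the fingers, y is the direction in which the jaws open and shut (so a half turn about z gives the same grasp; the last joint's range is limited). The gripper opens to 85 mm and grips with 20 to 120 N. Pads are 22 mm wide; open, the fingers measure 114 mm over their backs; the gripper's body (76 mm by 85 mm) begins 54 mm behind the grasp point. The pads swing forward as they close: fully open they stand 13 mm farther back than shut.
Start: joints at [1.097, 0.469, -0.049, 1.532, 0.024, 1.141, -0.082], TCP at [0.29, -0.609, 0.231] pointing down, gripper open.
Joint ranges: [-2.59, 2.59], [-0.33, 1.99], [-1.39, 1.29], [0.1, 2.45], [-1.04, 4.18], [0.21, 1.99], [-2.66, 2.66]. Speed limits (rad/s): [2.57, 2.57, 3.14, 3.14, 3.14, 3.14, 3.14].

## Interface

Orientations are given as a unit quaternion [w, x, y, z].
In Python, from cell import robot gives the robot as it stands.
- The arm moves only by the shell command python3 -m jog 'ROWS' [FORCE]. ROWS is JSON, a list of rows, each a list of 7 numbers: the turn, a rotation vector about the tool's x, y, z scaled (see below), then the shift along the tool's x, y, z scaled (see below), then the finger opening in mm, from 0 to 85.4. In form: [[rx, ry, rz, tx, ty, tz, jaw], ...]. A call has 1 to 8 rows; each row shifts and turns the pose as measured when the row begins, along the tool's axes as they then stand; what a row does not reach is not made up. The controller multiplies each number of a shift by 500 mm and each number of a turn by 90 degrees. A row lasts 1/10 s, in which the tool goes at most 50 mm and 8.59 degrees, less where a joint would pass 70% of its speed; a pose out of reach is approached as far as the arm can. A call with a number of a shift or a turn outside -1 to 1 is refused whole. A call with a gripper value outside its range is refused whole. The fingers move at their own pace and stop on an object; FORCE is the grip in N (left out, the last holds). Time passes only in rows, so rows that do not move let the fingers close. It gives the time, the measured TCP pose, the force and the opening at its end, in the units of the state.
- robot.get_state(): the state, without advancing time (a new reading comes with each control period).
- robot.read_camera(name): name is "scene" or "top" or "wrist"; returns a dict with "pixels" (420x560x3 uint8, red, green, blue), "fx", "fy", "cx", "cy" (pixels), "R" (3x3) and "t" (3): a world point X has camera coordinates R X + t. Camera axes: x right, y down, z forward; pixel columns grow to the right and rows downward; lengths in m; the calibration is good to about 2 mm. The wrist camera is an equidistant fisheye: a pixel r from the principal point sees the ray r / f radians off the axis. A picture is of the moment at which its call begins. There is no depth.
- robot.finish_job(): hands the job in, once; it reports no verdict.
Trained networks look in a picture, given as the dict that the camera call returned (one of the last four; its "shot" number tells which), for a name from the list of things; names that differ only in an ending like _2 or _b are one class to them, and where a whole thing is asked for, a point or a joint stands for the part that bears it (a point fixed in the world has none). Each returns a list of dicts, best first, with "p" (0 to 1); they miss things now and then, are a little off and sometimes report something else, mostly with a low value. They report only what shows in the picture. A call takes as long as a camera call. They do not tell look-alikes from the thing itself.
- robot.spot_in(thing, picture): "bbox" ([left, top, right, bottom] in pixels, round what is visible of it).
The state is a dict: "time": time; "joints": joint angles; "joint_velocities": joint speeds; "joint_efforts": joint torques, N m; "ee_pos": TCP position; "eef_rot": TCP orientation; "contact_force": force on the tool from outside, world axes, zero at the start; "ft_torque": the same for the moment, N m; "grip_width": opening from 0.0 (shut) to 1.0 (fully open).
Only numpy, scipy, OpenCV 4.12 (cv2) and the standard library are available. Lean on these libraries where they do the work, as an engineer would, in place of code of your own. Each camera call takes 0.05 s, during which the arm holds its last target. There are 200 camera calls.

## Task

Get the vibratory finisher ready and start it: seat the steel bowl fully home in the snug socket on the machine (twisting it while pressing eases it down), put every agate blank on the bench into the bowl, and turn the lead-angle ring until its scale reads 60 degrees against the index line. Only when all of that is done, throw the start lever over to on, the side away from the robot; leave the jar and the ring mandrel standing.

Things in the scene. Friction and masses are not known exactly. Their poses are not given: they have to be found in the camera images.
- bowl_grip (a point): Centre of the black wing grip of the loose steel finishing bowl, on the bowl's axis (z, up), 75 mm above the underside of its foot. The grip is an upright bar 50 mm long (this point's x), 14 mm thick (y), 34 mm tall, on a 22 mm post in the middle of the bowl.
- bowl: Round open steel bowl, about 0.42 kg; origin: centre of the flat underside of its foot, z up. Rim 204 mm across, 62 mm up; inner floor 172 mm across, 31 mm up. It stands on a round foot 60 mm across and 26 mm high, tapered to 56 mm over its lowest 7 mm.
- finisher: The machine, fixed: grey deck 200 mm (its x, away from the robot) by 390 mm (its y, to the robot's left), 35 mm thick, turned by up to 12 degrees. Origin at table height. On it stand the socket block at its left, the ring to the right of that, the start lever at the right near corner.
- socket (a point): Centre of the flat bottom of the socket in the square aluminium block (z up); hole 64 mm across, 22 mm deep, mouth 65 mm above the table. Three spring balls half-way down pinch the foot, which drops in some 12 mm; the rest takes a press of about 10 to 20 N, less while turning it a radian about its axis. It stays where left. Bottomed, bowl_grip is 75 mm above this point.
- ring_grip (a point): Centre of the steel bar grip of the graduated ring, on the ring's vertical axis, 87 mm above the table, 185 mm to the right of the socket (along the finisher's -y). Bar 58 mm long (this point's x), 14 mm thick (y); its top is 14 mm above this point, the 92 mm aluminium disc's top 20 mm below.
- ring_index (a point): Middle of the index: a short white line on the dark block under the ring, at the disc's edge on the side away from the robot. The disc has black ticks every 10 degrees, longer every 30; the extra-thick tick, on the bar's line, is 0. The scale counts clockwise (seen from above) round the disc from 0 to 180, where the ticks end.
- lead_ring (a joint): What the ring reads at the index line, in radians, 0 to 3.14; grows as the ring is turned anticlockwise seen from above. At 0 the bar lies along the finisher's x. It turns stiffly (about 0.06 N m) and stays where it is left.
- start_lever_tip (a point): Centre of the 26 mm black ball at the end of the 70 mm start lever, whose pivot is 57 mm above the table. Off, it leans towards the robot, ball about 118 mm above the table; it swings over the top along the finisher's +x to lean as far away from the robot, the ball ending 67 mm farther on.
- start_lever (a joint): The start lever's angle in radians: 0 off (as found), 1.0 on; stays where it is left, about 0.06 N m.
- jar (a point): Centre of a bystander: amber glass jar, 60 mm in diameter, 90 mm tall, standing on the bench.
- mandrel_mid (a point): Half-way up a bystander: tapered steel ring mandrel 172 mm tall, standing on a round foot 70 mm across.
- agate1_center (a point): Centre of a loose agate blank: a banded brown stone bar with rounded edges, 64 mm long (x), 30 mm wide (y), 26 mm tall, about 90 g. Between two and four of them are on the bench; absent ones read None.
- agate1: The same agate blank; this origin is the centre of its underside.
- agate2_center (a point): Centre of a loose agate blank: a banded brown stone bar with rounded edges, 64 mm long (x), 30 mm wide (y), 26 mm tall, about 90 g. Between two and four of them are on the bench; absent ones read None.
- agate2: The same agate blank; this origin is the centre of its underside.
- agate3_center (a point): Centre of a loose agate blank: a banded brown stone bar with rounded edges, 64 mm long (x), 30 mm wide (y), 26 mm tall, about 90 g. Between two and four of them are on the bench; absent ones read None.
- agate3: The same agate blank; this origin is the centre of its underside.
- agate4_center (a point): Centre of a loose agate blank: a banded brown stone bar with rounded edges, 64 mm long (x), 30 mm wide (y), 26 mm tall, about 90 g. Between two and four of them are on the bench; absent ones read None.
- agate4: The same agate blank; this origin is the centre of its underside.
Things that resemble listed ones, but are neither listed nor needed, are in the scene too. What is shaped like the agate1 but black or turquoise is not meant. What is shaped like the agate3 but turquoise is not meant.

How it is judged:
By the outcome, as a careful person would: the job done as asked, in the order asked, and still so for the second after the job is handed in, with the robot touching nothing.
Of agate1, agate2, agate3, agate4 only 2 to 4 are there at a start; the rules pass over those that are not, and their reading is None.
At some moment in a run one of agate1, agate2, agate3, agate4 may be knocked a few centimetres aside while the robot is not near it.
It also fails if it takes over 210 s, if anything falls off the work surface, if the arm or the gripper's body presses on something with over 40 N, if the wrist force passes 120 N, or if a joint passes its speed limit or range.

## Working session

There is one attempt and no reset: what is moved stays moved. The work goes in short steps, Python scripts to look and compute and a shell command to move; the robot and the scene stay as the last step left them, time stands still between calls to the robot, and variables do not carry over. Pictures are saved under pics/ and viewed, about 12 in all and at most 16, crops included, and the job is handed in when it is done.

```bash
ls; mkdir -p pics
python3 - <<'E'
from cell import robot
import cv2
s=robot.get_state(); print({k:s[k] for k in ('time','ee_pos','eef_rot','contact_force','grip_width')})
for n in ('scene','top'):
    p=robot.read_camera(n); cv2.imwrite(f'pics/{n}0.png',p['pixels'][:,:,::-1])
    print(n,p['fx'],p['cx'],p['cy'],p['R'],p['t'])
    for t in ('bowl_grip','bowl','finisher','socket','ring_grip','ring_index','start_lever_tip','jar','mandrel_mid','agate1'):
        print(t,[([int(v) for v in d['bbox']],round(d['p'],2)) for d in robot.spot_in(t,p)])
E
```

```text
pics
{'time': 0.0, 'ee_pos': array([ 0.29018914, -0.60879409,  0.23024634]), 'eef_rot': array([-9.44191864e-04,  9.75366715e-01,  2.20587431e-01, -2.53492172e-04]), 'contact_force': array([-0.0773094 , -0.12259719, -0.32401551]), 'grip_width': 0.9968386071501772}
scene 545.8206385671867 277.54606490797266 215.3815492501703 [[ 0.80131148  0.59824458 -0.00182489]
 [ 0.35655629 -0.48002999 -0.80152281]
 [-0.48038268  0.64161875 -0.59796142]] [-0.3780939  -0.13785837  1.71324755]
bowl_grip [([110, 275, 209, 352], 0.61)]
bowl [([109, 277, 209, 355], 0.91)]
finisher [([264, 164, 399, 263], 0.78)]
socket [([265, 165, 399, 265], 0.95)]
ring_grip [([301, 195, 334, 221], 0.75)]
ring_index [([262, 161, 399, 263], 0.7)]
start_lever_tip [([270, 191, 286, 217], 0.57)]
jar [([299, 295, 328, 344], 0.84)]
mandrel_mid [([235, 299, 271, 374], 0.71), ([262, 165, 399, 262], 0.34), ([111, 274, 207, 351], 0.22)]
agate1 [([378, 267, 403, 283], 0.91), ([108, 248, 136, 259], 0.89), ([285, 265, 309, 291], 0.78), ([254, 258, 274, 279], 0.72), ([225, 243, 253, 260], 0.58), ([375, 231, 392, 255], 0.57)]
top 445.5410918690515 287.6835183757921 209.37178762752495 [[ 0.01733519 -0.99981789 -0.00798011]
 [-0.98286862 -0.01557552 -0.18364823]
 [ 0.18349049  0.01102698 -0.98295964]] [-0.06542197  0.52502038  1.03344955]
bowl_grip [([402, 184, 491, 270], 0.75)]
bowl [([403, 184, 493, 271], 0.86)]
finisher [([123, 154, 284, 237], 0.97), ([311, 157, 338, 179], 0.35)]
socket [([129, 154, 287, 238], 0.85)]
ring_grip [([222, 174, 258, 212], 0.8)]
ring_index [([126, 154, 287, 235], 0.73)]
start_lever_tip [([220, 172, 261, 214], 0.39)]
jar [([353, 106, 379, 143], 0.62), ([222, 175, 260, 212], 0.39)]
mandrel_mid [([400, 123, 438, 164], 0.85)]
agate1 [([388, 323, 415, 346], 0.93), ([311, 232, 337, 246], 0.67), ([219, 120, 244, 139], 0.65), ([320, 186, 344, 215], 0.62), ([258, 94, 275, 119], 0.61), ([311, 161, 339, 179], 0.59)]
```

Run:
```python
import cv2
a=cv2.imread('pics/top0.png'); cv2.imwrite('pics/top0b.png',cv2.resize(a[80:380,110:510],None,fx=2,fy=2,interpolation=cv2.INTER_CUBIC))
a=cv2.imread('pics/scene0.png'); cv2.imwrite('pics/scene0b.png',cv2.resize(a[150:390,90:420],None,fx=2.4,fy=2.4,interpolation=cv2.INTER_CUBIC))
```

```text
(no output)
```

View pics/top0b.png

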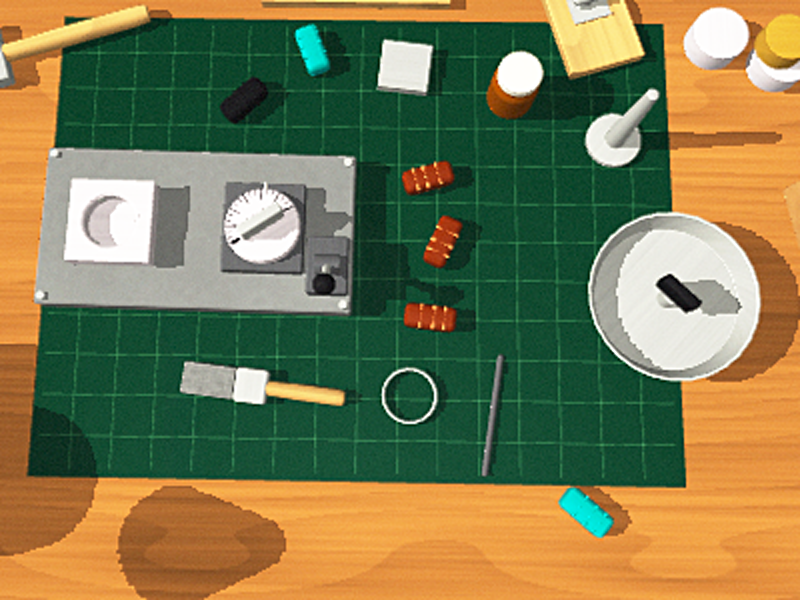

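View pics/scene0b.png

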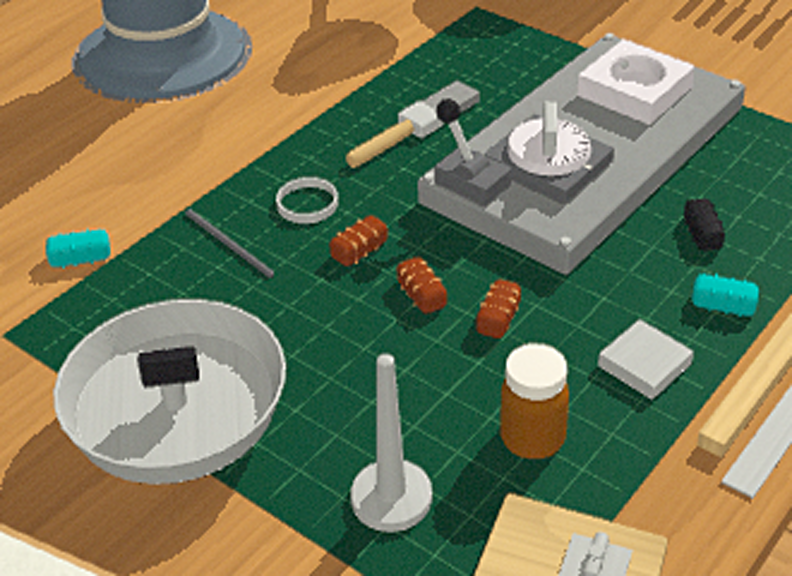

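The pictures show three agates (top-crop pixels (428,178), (442,241), (430,317)), with decoys that are black at (244,100) and turquoise at (312,50) and (585,512). The bowl is at the right with its grip at (680,292). The socket is at (110,221), the ring at (262,226) and the lever ball at (323,283).

```bash
cat > h.py <<'E'
import numpy as np, cv2
from scipy.spatial.transform import Rotation as Ro
from cell import robot
def ray(p,u,v):
    x=np.array([(u-p['cx'])/p['fx'],(v-p['cy'])/p['fy']])
    if p.get('fish'):
        r=np.hypot(*x); d=np.r_[x/r*np.sin(r),np.cos(r)] if r>1e-9 else np.array([0,0,1.])
    else: d=np.r_[x,1]
    R=np.array(p['R']); return -R.T@p['t'], R.T@d
def p2w(p,u,v,z):
    c,d=ray(p,u,v); return c+d*(z-c[2])/d[2]
def proj(p,X):
    c=np.array(p['R'])@np.array(X)+p['t']
    x=c[:2]/c[2]
    if p.get('fish'):
        r=np.hypot(*c[:2]); x=c[:2]/max(r,1e-9)*np.arctan2(r,c[2])
    return x*[p['fx'],p['fy']]+[p['cx'],p['cy']]
def shot(n,name=None):
    p=robot.read_camera(n); p['fish']=n=='wrist'
    if name: cv2.imwrite(f'pics/{name}.png',p['pixels'][:,:,::-1])
    return p
def st():
    s=robot.get_state(); w,x,y,z=s['eef_rot']; R=Ro.from_quat([x,y,z,w])
    return s,R
def yaw():
    s,R=st(); t=R.as_matrix()[:,0]; return np.degrees(np.arctan2(t[1],t[0]))
def go(x=None,y=None,z=None,yw=None,cap=8.5):
    """print shift for the current tool axes (units), and turn needed about tool z after"""
    s,R=st(); e=np.array(s['ee_pos']); t=np.array([e[0] if x is None else x,e[1] if y is None else y,e[2] if z is None else z])
    d=R.inv().apply(t-e); n=np.linalg.norm(d)
    print('from',e.round(4),'yaw %.1f'%yaw(),'F',np.round(s['contact_force'],1),'t %.1f'%s['time'],'q7 %.2f'%s['joints'][6],'grip %.3f'%s['grip_width'])
    print('shift units total',(d/.5).round(4),'mm %.0f'%(n*1e3))
    # level correction + yaw, as rotation vector in tool frame
    yy=yaw() if yw is None else yw
    a=np.radians(yy); T=np.column_stack([[np.cos(a),np.sin(a),0],[np.sin(a),-np.cos(a),0],[0,0,-1]])
    rv=(R.inv()*Ro.from_matrix(T)).as_rotvec(); print('turn units',(rv/(np.pi/2)).round(4),'deg %.1f'%np.degrees(np.linalg.norm(rv)))
E
python3 - <<'E'
from h import *
p=shot('top'); q=shot('scene')
f=lambda u,v:(110+u/2,80+v/2)
g=lambda u,v:(90+u/2.4,150+v/2.4)
pts={'bowlgrip':(680,292,.092),'grip_a':(660,278,.092),'grip_b':(700,307,.092),'rim':(675,296,.062),'hole':(108,221,.065),'blk1':(70,178,.065),'blk2':(155,180,.065),'blk3':(155,263,.065),'blk4':(66,262,.065),
'ring':(262,226,.067),'ringbar':(262,223,.1),'d1':(47,152,.035),'d2':(355,157,.035),'d3':(352,312,.035),'d4':(37,305,.035),'ball':(323,283,.118),'tick0':(235,240,.067),'index':(266,187,.06),'a1':(428,178,.013),'a2':(442,241,.013),'a3':(430,317,.013),'mandfoot':(613,140,.005),'mandtop':(652,95,.172),'jar':(512,95,.045)}
for k,(u,v,z) in pts.items(): print(k,p2w(p,*f(u,v),z).round(3))
print('scene')
for k,(u,v,z) in {'bowlgrip':(169,357,.092),'ball':(448,110,.118),'ringbar':(550,105,.101),'hole':(637,68,.065),'a1':(499,308,.013),'a2':(422,285,.013),'a3':(359,240,.013)}.items(): print(k,p2w(q,*g(u,v),z).round(3))
s=robot.get_state(); print(s['joints'].round(3))
E
```

```text
bowlgrip [ 0.485 -0.432  0.092]
grip_a [ 0.501 -0.41   0.092]
grip_b [ 0.468 -0.454  0.092]
rim [ 0.485 -0.437  0.062]
hole [0.565 0.243 0.065]
blk1 [0.618 0.293 0.065]
blk2 [0.617 0.189 0.065]
blk3 [0.514 0.183 0.065]
blk4 [0.513 0.289 0.065]
ring [0.561 0.056 0.067]
ringbar [0.557 0.052 0.1  ]
d1 [0.659 0.335 0.035]
d2 [ 0.659 -0.054  0.035]
d3 [ 0.463 -0.054  0.035]
d4 [0.465 0.331 0.035]
ball [ 0.485 -0.021  0.118]
tick0 [0.543 0.088 0.067]
index [0.611 0.054 0.06 ]
a1 [ 0.639 -0.147  0.013]
a2 [ 0.557 -0.165  0.013]
a3 [ 0.461 -0.15   0.013]
mandfoot [ 0.696 -0.387  0.005]
mandtop [ 0.693 -0.384  0.172]
jar [ 0.74  -0.25   0.045]
scene
bowlgrip [ 0.493 -0.437  0.092]
ball [ 0.484 -0.02   0.118]
ringbar [0.554 0.074 0.101]
hole [0.566 0.246 0.065]
a1 [ 0.641 -0.146  0.013]
a2 [ 0.559 -0.165  0.013]
a3 [ 0.462 -0.149  0.013]
[ 1.097  0.469 -0.049  1.532  0.024  1.141 -0.082]
```

Run:
```python
from h import *
go(.487,-.434,.23,53)
```

```text
from [ 0.2905 -0.6093  0.2313] yaw 25.5 F [ 0.8 -0.1 -0.2] t 1.2 q7 -0.08 grip 1.001
shift units total [ 0.5056 -0.1474  0.0027] mm 263
turn units [ 0.     -0.     -0.3057] deg 27.5
```

```bash
python3 -m jog '[[0,0,0,0.084,-0.025,0,85],[0,0,0,0.084,-0.025,0,85],[0,0,0,0.084,-0.025,0,85],[0,0,0,0.084,-0.025,0,85],[0,0,0,0.084,-0.025,0,85],[0,0,0,0.084,-0.025,0,85],[0,0,0,0,0,0,85]]'; python3 -m jog '[[0,0,-0.077,0,0,0,85],[0,0,-0.077,0,0,0,85],[0,0,-0.077,0,0,0,85],[0,0,-0.077,0,0,0,85],[0,0,0,0,0,0,85],[0,0,0,0,0,0,85]]'
python3 - <<'E'
from h import *
go(.487,-.434,.23,53)
p=shot('wrist','w1'); print(p['fx'],p['cx'],p['cy'])
for t in ('bowl','bowl_grip'): print(t,[(np.round(d['bbox']),round(d['p'],2)) for d in robot.spot_in(t,p)])
print(proj(p,[.487,-.434,.092]))
E
```

```text
time: 1.9
ee_pos: [0.4911, -0.4298, 0.2305]
eef_rot: [0.001, 0.976, 0.217, 0.0]
contact_force: [-0.6, 1.0, -0.3]
grip_width: 0.998
time: 2.5
ee_pos: [0.4921, -0.4288, 0.2304]
eef_rot: [0.001, 0.891, 0.454, -0.001]
contact_force: [-0.2, 0.1, 0.5]
grip_width: 0.995
from [ 0.4921 -0.4288  0.2304] yaw 54.0 F [-0.2  0.1  0.5] t 2.5 q7 -0.07 grip 0.995
shift units total [-0.0145 -0.0021  0.0009] mm 7
turn units [0.0007 0.0011 0.0108] deg 1.0
325.19226210127806 275.5055884023531 211.43455258725587
bowl [(array([176.,  98., 374., 294.]), 0.74)]
bowl_grip [(array([174.,  95., 376., 287.]), 0.65)]
[274.18547648 207.39828547]
```

View pics/w1.png

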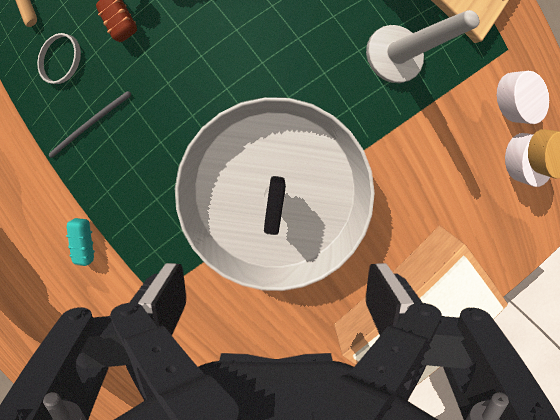

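The grip's top face runs from about (278,177) to (272,234) in the wrist picture, so it is centred near (274.5,205.5). The bar is about 6–7° off the tool's x axis.

Run:
```python
from h import *
p=shot('wrist')
a=p2w(p,278,178,.092);b=p2w(p,272,233,.092);m=(a+b)/2;print(a,b,m,np.linalg.norm(a-b))
yw=np.degrees(np.arctan2(*(a-b)[[1,0]])); print(yw)
go(m[0],m[1],.058,yw)
```

```text
[ 0.50557663 -0.41415613  0.092     ] [ 0.47110824 -0.4525246   0.092     ] [ 0.48834244 -0.43334037  0.092     ] 0.05157721683832439
48.06500192350395
from [ 0.4924 -0.4285  0.2305] yaw 54.1 F [ 0.  -0.2 -0.4] t 2.7 q7 -0.07 grip 0.994
shift units total [-0.0119 -0.0012  0.345 ] mm 173
turn units [0.0008 0.0011 0.0668] deg 6.0
```

```bash
python3 -m jog '[[0,0,0,-0.012,-0.001,0.05,85],[0,0,0.067,0,0,0.02,85],[0,0,0,0,0,0.09,85],[0,0,0,0,0,0.09,85],[0,0,0,0,0,0.06,85],[0,0,0,0,0,0.02,85],[0,0,0,0,0,0,85]]'
python3 - <<'E'
from h import *
go(.4883,-.4333,.058,48)
E
```

```text
time: 3.4
ee_pos: [0.4915, -0.436, 0.0638]
eef_rot: [0.005, 0.915, 0.403, 0.001]
contact_force: [-0.5, -1.2, 0.5]
grip_width: 0.994
from [ 0.4915 -0.436   0.0638] yaw 47.5 F [-0.5 -1.2  0.5] t 3.4 q7 -0.20 grip 0.994
shift units total [-0.0003 -0.0084  0.0115] mm 7
turn units [ 0.0065  0.0014 -0.0056] deg 0.8
```

```bash
python3 -m jog '[[0.006,0.001,-0.006,0,-0.008,0.008,85],[0,0,0,0,0,0,85]]' >/dev/null
python3 - <<'E'
from h import *
go(.4883,-.4333,.058,48)
E
python3 -m jog '[[0,0,0,0,0,0,0],[0,0,0,0,0,0,0],[0,0,0,0,0,0,0],[0,0,0,0,0,0,0],[0,0,0,0,0,0,0],[0,0,0,0,0,0,0],[0,0,0,0,0,0,0],[0,0,0,0,0,0,0]]' 70
python3 -m jog '[[0,0,0,0,0,-0.04,0],[0,0,0,0,0,-0.06,0],[0,0,0,0,0,-0.06,0],[0,0,0,0,0,-0.06,0],[0,0,0,0,0,0,0],[0,0,0,0,0,0,0]]'
python3 - <<'E'
from h import *
go(.565,.244,.2)
p=shot('wrist','w2')
E
```

```text
from [ 0.4897 -0.4341  0.062 ] yaw 48.1 F [0.  0.4 0.2] t 3.6 q7 -0.19 grip 0.992
shift units total [-0.0007 -0.0032  0.008 ] mm 4
turn units [0.0024 0.0003 0.0006] deg 0.2
time: 4.4
ee_pos: [0.4911, -0.4352, 0.0664]
eef_rot: [0.004, 0.913, 0.407, 0.002]
contact_force: [-0.9, 1.2, 0.2]
grip_width: 0.148
time: 5.0
ee_pos: [0.4866, -0.432, 0.1726]
eef_rot: [-0.002, 0.913, 0.407, -0.001]
contact_force: [-1.3, 0.7, -5.4]
grip_width: 0.149
from [ 0.4866 -0.432   0.1726] yaw 48.0 F [-1.3  0.7 -5.4] t 5.0 q7 -0.16 grip 0.149
shift units total [ 1.1099 -0.7878 -0.0523] mm 681
turn units [-0.0029  0.0006 -0.    ] deg 0.3
```

```bash
python3 -m jog '[[0,0,0,0,0,-0.06,0],[0,0,0,0,0,-0.05,0],[0,0,0,0,0,0,0]]'
python3 - <<'E'
from h import *
out=[]
for n,box in (('top',(120,145,300,245)),('scene',(255,155,405,265))):
    p=shot(n); a=p['pixels'][:,:,::-1]
    k=4.4 if n=='top' else 5.2
    x0,y0,x1,y1=box; c=cv2.resize(np.ascontiguousarray(a[y0:y1,x0:x1]),None,fx=k,fy=k,interpolation=cv2.INTER_CUBIC)
    for (cx,cy,col) in ((.565,.243,(0,0,255)),(.5655,.239,(255,0,0))):
        P=[(proj(p,[cx+.032*np.cos(t),cy+.032*np.sin(t),.065])-[x0,y0]+.5)*k for t in np.linspace(0,6.283,60)]
        cv2.polylines(c,[np.int32(P)],True,col,1)
    c=c[:300 if n=='top' else 300]
    out.append(cv2.copyMakeBorder(c,0,0,0,800-c.shape[1],cv2.BORDER_CONSTANT))
cv2.imwrite('pics/sock.png',np.vstack(out))
E
```

```text
time: 5.35
ee_pos: [0.4843, -0.4303, 0.2212]
eef_rot: [-0.007, 0.913, 0.407, -0.004]
contact_force: [0.2, 0.0, -4.3]
grip_width: 0.151
```

View pics/sock.png

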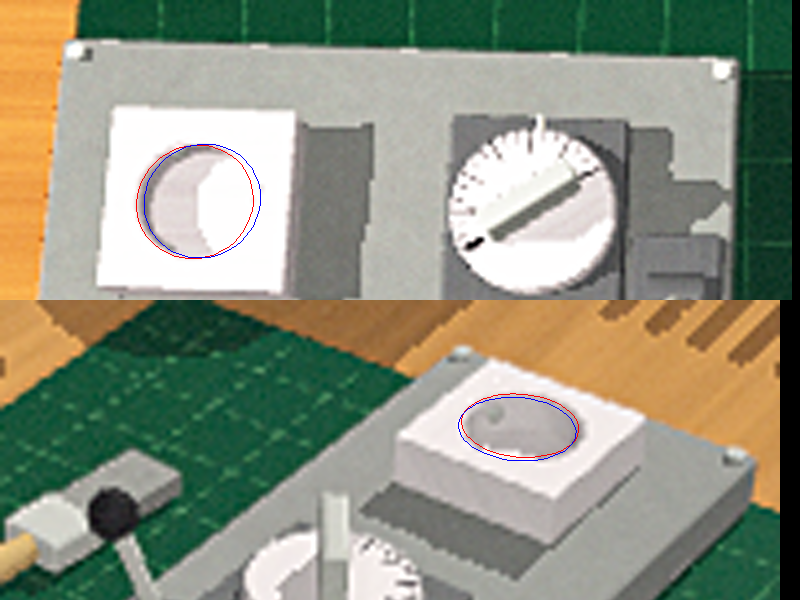

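The dark edge of the hole matches the blue circle in the top view (centre near crop (203,201)). In the scene view it lies between the two circles, so I take the socket at (0.5655, 0.240). The ring's thick tick is at crop (473,243) and the index at (540,122), so it reads about 120° now.

Run:
```python
from h import *
go(.5655,.240,.235)
```

```text
from [ 0.4826 -0.429   0.2178] yaw 48.0 F [-0.4  0.9 -4.4] t 5.5 q7 -0.15 grip 0.154
shift units total [ 1.106  -0.7718 -0.0184] mm 674
turn units [-0.0148  0.0011 -0.    ] deg 1.3
```

```bash
python3 -m jog '[[-0.015,0,0,0.04,-0.028,-0.04,0],[0,0,0,0.07,-0.049,-0.02,0],[0,0,0,0.07,-0.049,-0.005,0],[0,0,0,0.07,-0.049,-0.005,0],[0,0,0,0.07,-0.049,-0.005,0],[0,0,0,0.07,-0.049,-0.005,0],[0,0,0,0.07,-0.049,-0.005,0],[0,0,0,0.07,-0.049,-0.005,0]]'
python3 - <<'E'
from h import *
go(.5655,.240,.235,48)
E
```

```text
time: 6.25
ee_pos: [0.5136, -0.1039, 0.2426]
eef_rot: [-0.01, 0.917, 0.399, -0.013]
contact_force: [0.0, -0.5, -4.5]
grip_width: 0.15
from [ 0.5136 -0.1039  0.2426] yaw 47.1 F [ 0.  -0.5 -4.5] t 6.2 q7 -0.72 grip 0.150
shift units total [ 0.5746 -0.3919  0.0176] mm 348
turn units [-0.018   0.0096 -0.0103] deg 2.1
```

```bash
python3 -m jog '[[-0.018,0.009,-0.01,0.07,-0.048,0,0],[-0.003,0.001,0,0.07,-0.048,0,0],[-0.003,0.001,0,0.07,-0.048,0,0],[-0.003,0.001,0,0.07,-0.048,0,0],[-0.003,0.001,0,0.07,-0.048,0,0],[-0.003,0.001,0,0.07,-0.048,0,0],[-0.003,0.001,0,0.06,-0.041,0,0],[0,0,0,0,0,0,0]]'
python3 - <<'E'
from h import *
go(.5655,.240,.16,48)
E
```

```text
time: 7.05
ee_pos: [0.5418, 0.2021, 0.2232]
eef_rot: [0.005, 0.911, 0.412, -0.001]
contact_force: [-0.1, 1.0, -3.9]
grip_width: 0.149
from [0.5418 0.2021 0.2232] yaw 48.6 F [-0.1  1.  -3.9] t 7.0 q7 -1.34 grip 0.149
shift units total [ 0.0891 -0.0156  0.1256] mm 77
turn units [0.0053 0.0044 0.0072] deg 0.9
```

```bash
python3 -m jog '[[0.005,0.004,0.007,0.05,-0.008,0.03,0],[0,0,0,0.035,-0.006,0.05,0],[0,0,0,0,0,0.02,0],[0,0,0,0,0,0,0]]'
python3 - <<'E'
from h import *
go(.5655,.240,.145,48)
E
```

```text
time: 7.45
ee_pos: [0.561, 0.2375, 0.1628]
eef_rot: [0.0, 0.913, 0.408, -0.007]
contact_force: [0.5, 0.0, -3.8]
grip_width: 0.147
from [0.561  0.2375 0.1628] yaw 48.2 F [ 0.5  0.  -3.8] t 7.5 q7 -1.42 grip 0.147
shift units total [0.0102 0.0035 0.0355] mm 19
turn units [-0.0032  0.0082  0.002 ] deg 0.8
```

```bash
python3 -m jog '[[-0.003,0.008,0.002,0.01,0.0035,0.03,0],[0,0,0,0,0,0,0]]'
python3 - <<'E'
from h import *
go(.5655,.240,.13,48)
out=[]
for n,box in (('top',(110,130,230,260)),('scene',(285,110,435,240))):
    p=shot(n); a=p['pixels'][:,:,::-1]; k=4.5 if n=='top' else 4.5
    x0,y0,x1,y1=box; c=cv2.resize(np.ascontiguousarray(a[y0:y1,x0:x1]),None,fx=k,fy=k,interpolation=cv2.INTER_CUBIC); out.append(c[:580])
cv2.imwrite('pics/pre.png',np.hstack(out)[:,:1200]); print(np.hstack(out).shape)
cv2.imwrite('pics/pre.png',cv2.resize(np.hstack(out),(790,int(790*out[0].shape[0]/np.hstack(out).shape[1]))))
E
```

```text
time: 7.65
ee_pos: [0.5643, 0.2373, 0.1459]
eef_rot: [0.0, 0.914, 0.406, -0.002]
contact_force: [-0.9, -0.2, -4.6]
grip_width: 0.147
from [0.5643 0.2373 0.1459] yaw 47.9 F [-0.9 -0.2 -4.6] t 7.7 q7 -1.43 grip 0.147
shift units total [ 0.0058 -0.0019  0.0318] mm 16
turn units [-0.0007  0.0029 -0.0011] deg 0.3
(580, 1215, 3)
```

View pics/pre.png

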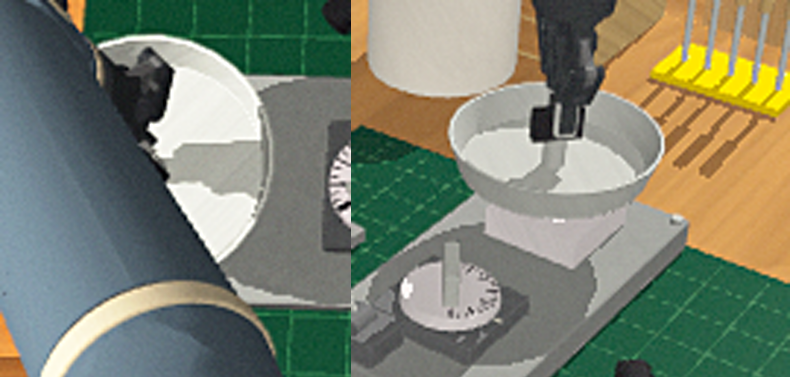

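The bowl hangs level over the block. The arm hides the hole, so I go down on the numbers and watch the force.

```bash
python3 -m jog '[[0,0.003,0,0.006,-0.002,0.01,0],[0,0,0,0,0,0.008,0]]'
python3 - <<'E'
from h import *
go(.5655,.240,.13,48)
E
python3 -m jog '[[0,0,0,0,0,0.008,0],[0,0,0,0,0,0.006,0]]'
python3 - <<'E'
from h import *
go(.5655,.240,.12,48)
E
```

```text
time: 7.95
ee_pos: [0.5686, 0.2413, 0.1419]
eef_rot: [-0.0, 0.914, 0.405, 0.005]
contact_force: [-1.2, 0.4, -3.1]
grip_width: 0.147
from [0.5686 0.2413 0.1419] yaw 47.8 F [-1.2  0.4 -3.1] t 8.0 q7 -1.44 grip 0.147
shift units total [-0.0063 -0.0029  0.0237] mm 12
turn units [ 0.0019 -0.0058 -0.0019] deg 0.6
time: 8.15
ee_pos: [0.569, 0.2412, 0.1353]
eef_rot: [-0.0, 0.914, 0.405, 0.005]
contact_force: [0.7, -0.5, -3.6]
grip_width: 0.15
from [0.569  0.2412 0.1353] yaw 47.8 F [ 0.7 -0.5 -3.6] t 8.2 q7 -1.44 grip 0.150
shift units total [-0.0068 -0.0037  0.0305] mm 16
turn units [ 0.0025 -0.0065 -0.0021] deg 0.7
```

```bash
python3 -m jog '[[0.002,-0.005,0,-0.006,-0.003,0.0,0],[0,0,0,0,0,0,0]]'
python3 - <<'E'
from h import *
go(.5655,.240,.12,48)
E
python3 -m jog '[[0,0,0,0,0,0.008,0],[0,0,0,0,0,0.008,0]]'
python3 - <<'E'
from h import *
go(.5655,.240,.12,48)
E
```

```text
time: 8.35
ee_pos: [0.5653, 0.2397, 0.1348]
eef_rot: [-0.0, 0.914, 0.405, 0.0]
contact_force: [-0.2, 0.5, -4.4]
grip_width: 0.147
from [0.5653 0.2397 0.1348] yaw 47.8 F [-0.2  0.5 -4.4] t 8.3 q7 -1.44 grip 0.147
shift units total [ 0.0007 -0.0001  0.0295] mm 15
turn units [ 0.     -0.0004 -0.002 ] deg 0.2
time: 8.55
ee_pos: [0.5671, 0.2419, 0.1303]
eef_rot: [-0.001, 0.914, 0.405, 0.003]
contact_force: [-3.1, 1.8, 19.1]
grip_width: 0.148
from [0.5671 0.2419 0.1303] yaw 47.8 F [-3.1  1.8 19.1] t 8.6 q7 -1.45 grip 0.148
shift units total [-0.0051  0.0001  0.0205] mm 11
turn units [ 0.001  -0.0042 -0.0021] deg 0.4
```

Run:
```python
from h import *
s,R=st(); print(s['contact_force'],s['ft_torque'],s['ee_pos'])
p=shot('scene','touch'); a=p['pixels'][:,:,::-1]
c=cv2.resize(np.ascontiguousarray(a[130:240,290:420]),None,fx=5.5,fy=5.5,interpolation=cv2.INTER_CUBIC)
cv2.imwrite('pics/touch.png',c[:595])
```

```text
[-3.14942553  1.77665573 19.06527898] [-0.2775828   1.24170307 -0.06595892] [0.56712885 0.24190702 0.13028308]
```

View pics/touch.png

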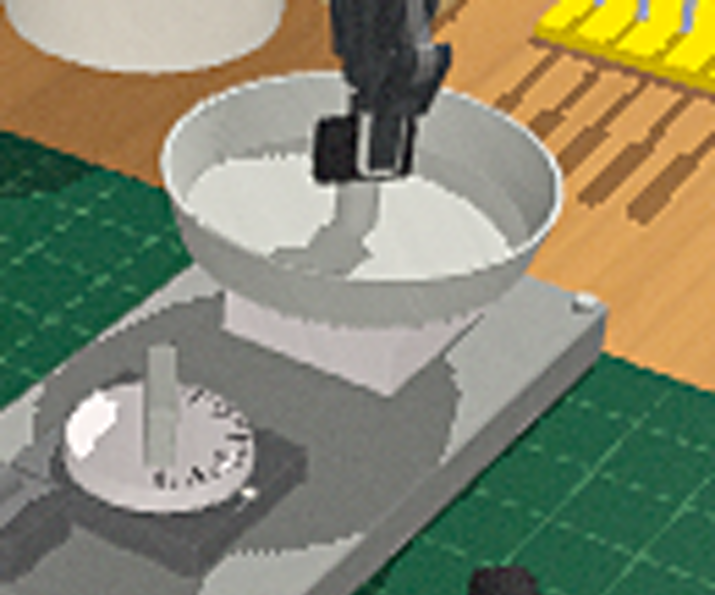

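In the scene crop the finger sits at about (385,150). The bar spans 315–413 and the post is at 358, so the bowl hangs a few mm off along the bar. The measured moment says the same. I fit the rim (left 162, right 562, back edge row 72, front edge row about 283) to get the bowl's centre.

Run:
```python
from h import *
from scipy.optimize import least_squares
p=shot('scene')
def ext(xy,z,r=.102):
    P=np.array([proj(p,[xy[0]+r*np.cos(t),xy[1]+r*np.sin(t),z]) for t in np.linspace(0,6.283,180)])
    return np.array([P[:,0].min(),P[:,0].max(),P[:,1].min(),P[:,1].max()])
m=np.array([290+162/5.5,290+562/5.5,130+72/5.5,130+284/5.5])-.3
for z in (.124,.127,.13):
    r=least_squares(lambda x:ext(x,z)-m,[.56,.24]); print(z,r.x.round(4),r.fun.round(2))
s,R=st(); e=s['ee_pos']; d=r.x-e[:2]; a=np.radians(48); print(e,'along bar',d@[np.cos(a),np.sin(a)],'across',d@[-np.sin(a),np.cos(a)])
b=p2w(p,290+364/5.5,130+132/5.5,.157); print('bar top centre',b)
```

```text
0.124 [0.5635 0.2402] [-0.5   0.49  0.25 -0.3 ]
0.127 [0.5657 0.2358] [-0.64  0.63  0.16 -0.25]
0.13 [0.5679 0.2315] [-0.78  0.77  0.07 -0.2 ]
[0.56694934 0.24198758 0.13036269] along bar -0.007158482896577489 across -0.007769562629306942
bar top centre [0.57225827 0.22443085 0.157     ]
```

```bash
python3 -m jog '[[0.001,-0.004,0,0,0,-0.012,0],[0,0,0,0.008,0,0,0],[0,0,0,0,0,0,0]]'
python3 - <<'E'
from h import *
go(.570,.246,.12,48)
E
python3 -m jog '[[0,0,0,0,0,0.006,0],[0,0,0,0,0,0.008,0]]'
python3 - <<'E'
from h import *
go(.570,.246,.12,48); print(robot.get_state()['ft_torque'])
E
```

```text
time: 8.95
ee_pos: [0.5703, 0.2457, 0.1373]
eef_rot: [0.0, 0.914, 0.406, 0.001]
contact_force: [-0.1, -0.4, -3.7]
grip_width: 0.15
from [0.5703 0.2457 0.1373] yaw 47.9 F [-0.1 -0.4 -3.7] t 8.9 q7 -1.44 grip 0.150
shift units total [ 0.     -0.0008  0.0347] mm 17
turn units [ 0.0005 -0.001  -0.0016] deg 0.2
time: 9.15
ee_pos: [0.5702, 0.2456, 0.1293]
eef_rot: [0.0, 0.914, 0.406, 0.001]
contact_force: [-0.2, -0.3, -3.9]
grip_width: 0.149
from [0.5702 0.2456 0.1293] yaw 47.9 F [-0.2 -0.3 -3.9] t 9.2 q7 -1.45 grip 0.149
shift units total [ 0.0003 -0.0009  0.0186] mm 9
turn units [ 0.0003 -0.0006 -0.0017] deg 0.2
[ 0.01088609 -0.01769272 -0.01130668]
```

No contact now below the old level, so I continue down.

```bash
python3 -m jog '[[0,0,0,0,0,0.006,0],[0,0,0,0,0,0.006,0]]'; python3 -m jog '[[0,0,0,0,0,0.006,0],[0,0,0,0,0,0.005,0]]'
python3 - <<'E'
from h import *
go(.570,.246,.11,48); print(robot.get_state()['ft_torque'])
E
```

```text
time: 9.35
ee_pos: [0.5696, 0.245, 0.1215]
eef_rot: [-0.0, 0.914, 0.405, -0.001]
contact_force: [-1.0, 2.1, -2.1]
grip_width: 0.15
time: 9.55
ee_pos: [0.5706, 0.2463, 0.1171]
eef_rot: [-0.0, 0.914, 0.406, 0.001]
contact_force: [-1.6, -0.5, 9.6]
grip_width: 0.151
from [0.5706 0.2463 0.1171] yaw 47.9 F [-1.6 -0.5  9.6] t 9.6 q7 -1.46 grip 0.151
shift units total [-0.0013 -0.0005  0.0141] mm 7
turn units [ 0.     -0.0013 -0.0016] deg 0.2
[-0.44326938  0.65183731  0.07190614]
```

```bash
python3 -m jog '[[0,0,-0.08,0,0,0.008,0],[0,0,-0.09,0,0,0.008,0],[0,0,-0.09,0,0,0.008,0],[0,0,-0.09,0,0,0.008,0]]' 110
python3 - <<'E'
from h import *
go(.570,.246,.11); print(robot.get_state()['ft_torque'])
E
```

```text
time: 9.95
ee_pos: [0.5697, 0.2462, 0.1096]
eef_rot: [0.002, 0.766, 0.643, -0.001]
contact_force: [-12.7, -4.2, 28.3]
grip_width: 0.142
from [0.5697 0.2462 0.1096] yaw 80.0 F [-12.7  -4.2  28.3] t 9.9 q7 -0.98 grip 0.142
shift units total [-0.0002  0.0006 -0.0007] mm 0
turn units [0.0005 0.0024 0.    ] deg 0.2
[-0.90691667  2.98325068 -1.21888021]
```

```bash
python3 -m jog '[[0,0,0,-0.001,-0.004,0,0],[0,0,0,0,0,0,0]]'
python3 - <<'E'
from h import *
go(.5677,.2472,.109)
E
python3 -m jog '[[0,0,-0.06,0.0,-0.002,0.007,0],[0,0,-0.07,-0.001,-0.002,0.008,0],[0,0,-0.07,-0.001,-0.002,0.008,0],[0,0,-0.06,0,-0.002,0.01,0]]'
python3 - <<'E'
from h import *
go(.566,.2472,.109); print(robot.get_state()['ft_torque'])
E
```

```text
time: 10.15
ee_pos: [0.5678, 0.2464, 0.1107]
eef_rot: [0.001, 0.765, 0.644, -0.0]
contact_force: [-0.9, 2.0, -0.9]
grip_width: 0.14
from [0.5678 0.2464 0.1107] yaw 80.1 F [-0.9  2.  -0.9] t 10.2 q7 -0.98 grip 0.140
shift units total [ 0.0015 -0.0004  0.0033] mm 2
turn units [0.0012 0.0013 0.    ] deg 0.2
time: 10.55
ee_pos: [0.5677, 0.2473, 0.1096]
eef_rot: [0.005, 0.621, 0.784, 0.002]
contact_force: [-8.9, -4.7, 31.5]
grip_width: 0.141
from [0.5677 0.2473 0.1096] yaw 103.3 F [-8.9 -4.7 31.5] t 10.6 q7 -0.64 grip 0.141
shift units total [ 0.0007 -0.0034  0.0011] mm 2
turn units [0.0059 0.0039 0.    ] deg 0.6
[-0.9680759   2.50052313 -0.64180281]
```

```bash
python3 -m jog '[[0.005,0.003,0,0,-0.003,0.002,0],[0,0,0.06,0,0,0.012,0],[0,0,0.08,0,0.001,0.012,0],[0,0,0.08,0,0.001,0.012,0],[0,0,0.06,0,0,0.012,0]]'
python3 - <<'E'
from h import *
go(.566,.2472,.109)
E
python3 -m jog '[[0,0,0,0,0,0,0],[0,0,0,0,0,0,0]]'
python3 - <<'E'
from h import *
go(.566,.2472,.109)
out=[]
p=shot('scene'); a=p['pixels'][:,:,::-1]
c=np.ascontiguousarray(cv2.resize(np.ascontiguousarray(a[130:240,290:420]),None,fx=5.4,fy=5.4,interpolation=cv2.INTER_CUBIC))
for z,col in ((.105,(0,0,255)),(.115,(255,0,0))):
  P=[(proj(p,[.5655+.102*np.cos(t),.240+.102*np.sin(t),z])-[290,130]+.5)*5.4 for t in np.linspace(0,6.283,90)]
  cv2.polylines(c,[np.int32(P)],True,col,1)
cv2.imwrite('pics/seat.png',c[:595])
E
```

```text
time: 11.05
ee_pos: [0.5666, 0.2494, 0.1096]
eef_rot: [0.007, 0.781, 0.625, -0.001]
contact_force: [-9.8, -10.4, 35.9]
grip_width: 0.141
from [0.5666 0.2494 0.1096] yaw 77.4 F [ -9.8 -10.4  35.9] t 11.1 q7 -1.04 grip 0.141
shift units total [-0.0046 -0.0003  0.0013] mm 2
turn units [0.0059 0.0068 0.    ] deg 0.8
time: 11.25
ee_pos: [0.5665, 0.2488, 0.1108]
eef_rot: [0.008, 0.781, 0.624, -0.001]
contact_force: [-0.0, 2.2, -2.9]
grip_width: 0.138
from [0.5665 0.2488 0.1108] yaw 77.2 F [-0.   2.2 -2.9] t 11.2 q7 -1.04 grip 0.138
shift units total [-0.0033 -0.0003  0.0036] mm 2
turn units [0.0075 0.0079 0.    ] deg 1.0
```

View pics/seat.png

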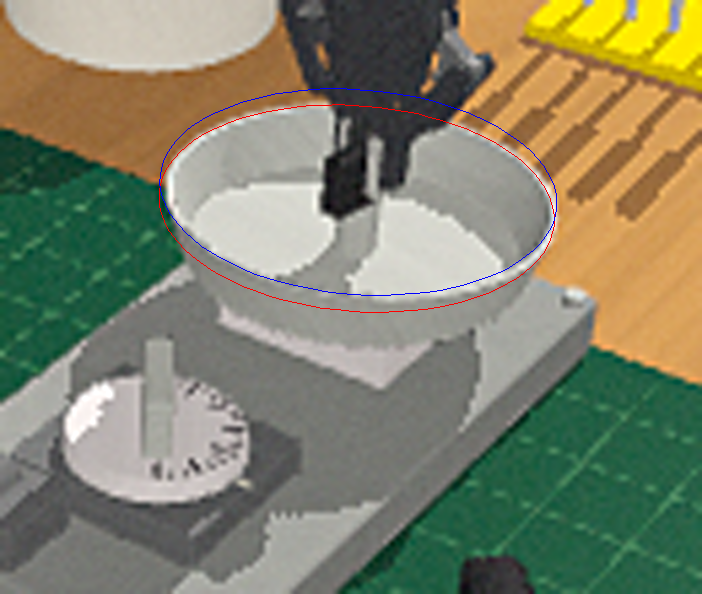

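The back of the rim matches the red z=0.105 circle (row 104), but the front edge is near row 298 where 312 is expected. The bowl may still be tilted. I release, go up and look at it free.

```bash
python3 -m jog '[[0,0,0,0,0,0,40],[0,0,0,0,0,0,40],[0,0,0,0,0,0,40],[0,0,0,0,0,0,40],[0,0,0,0,0,-0.03,60],[0,0,0,0,0,-0.09,85],[0,0,0,0,0,-0.09,85],[0,0,0,0,0,-0.06,85]]'
python3 - <<'E'
from h import *
go(.5655,.240,.24,77)
p=shot('scene'); a=p['pixels'][:,:,::-1]
c=np.ascontiguousarray(cv2.resize(np.ascontiguousarray(a[130:240,290:420]),None,fx=4,fy=4,interpolation=cv2.INTER_CUBIC))
for z,col in ((.105,(0,0,255)),(.115,(255,0,0))):
  P=[(proj(p,[.5655+.102*np.cos(t),.240+.102*np.sin(t),z])-[290,130]+.5)*4 for t in np.linspace(0,6.283,90)]
  cv2.polylines(c,[np.int32(P)],True,col,1)
w=shot('wrist'); b=np.ascontiguousarray(w['pixels'][:,:,::-1])
for z,r,col in ((.105,.102,(0,0,255)),(.074,.086,(255,0,0))):
  cv2.polylines(b,[np.int32([proj(w,[.5655+r*np.cos(t),.240+r*np.sin(t),z]) for t in np.linspace(0,6.283,90)])],True,col,1)
b=b[:, 130:430]; b=cv2.resize(b,(278,int(420*278/300)))
c=c[:, :520]; h=max(b.shape[0],c.shape[0]); pad=lambda i:cv2.copyMakeBorder(i,0,h-i.shape[0],0,0,cv2.BORDER_CONSTANT)
cv2.imwrite('pics/rel.png',np.hstack([pad(c),pad(b)]))
E
```

```text
time: 12.1
ee_pos: [0.5642, 0.249, 0.2457]
eef_rot: [0.006, 0.781, 0.624, -0.007]
contact_force: [0.3, -0.3, -0.2]
grip_width: 0.994
from [0.5642 0.249  0.2457] yaw 77.2 F [ 0.3 -0.3 -0.2] t 12.1 q7 -0.95 grip 0.994
shift units total [-0.0167  0.0064  0.0117] mm 11
turn units [0.0005 0.0116 0.0022] deg 1.1
```

View pics/rel.png

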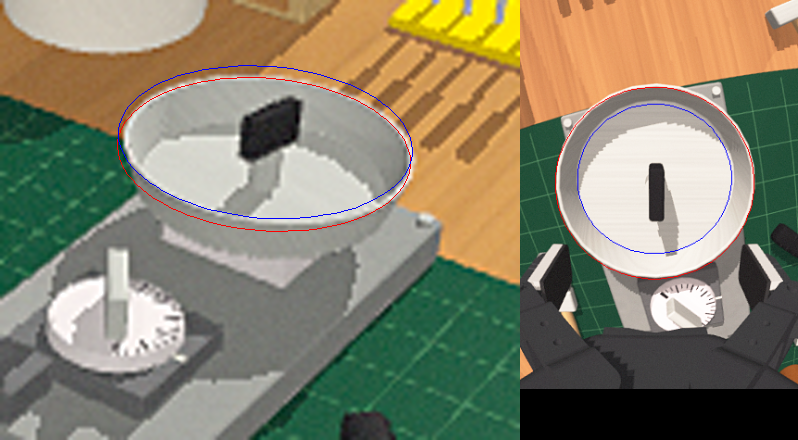

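In the wrist view the expected rim and floor circles (home position) fit the bowl, and it looks level. I confirm the height by touch, pressing the shut fingertips on top of the grip. When the bowl is home that top is at z=0.135.

Run:
```python
from h import *
p=shot('wrist')
m=p2w(p,276.8,207.2,.135); print(m)
go(m[0],m[1],.145,77)
```

```text
[0.56753422 0.24882982 0.135     ]
from [0.5649 0.2494 0.2455] yaw 77.2 F [-0.4 -0.  -1.3] t 12.2 q7 -0.95 grip 0.997
shift units total [0.0035 0.0048 0.201 ] mm 101
turn units [0.0021 0.0107 0.0021] deg 1.0
```

Run:
```python
from h import *
p=shot('wrist','w5'); 
a=np.radians(78); d=np.array([np.cos(a),np.sin(a),0])
for c in ([.5655,.240],[.5665,.243]):
  for z in (.101,.135): print(c,z,[proj(p,np.r_[c,z]+s*.025*d).round(1) for s in (-1,1)])
g=cv2.cvtColor(p['pixels'],cv2.COLOR_RGB2GRAY); m=((g<60)*255).astype(np.uint8); m[:,:200]=0;m[:,350:]=0;m[:150]=0;m[270:]=0
n,l,s,c=cv2.connectedComponentsWithStats(m); print(s[1:][s[1:,4]>100],c[1:][s[1:,4]>100])
# rim edge fit
from scipy.optimize import least_squares
hsv=cv2.cvtColor(p['pixels'],cv2.COLOR_RGB2HSV)
def pts(v):
    x,y,z,R=v[0],v[1],v[2],.102
    return np.array([proj(p,[x+R*np.cos(t),y+R*np.sin(t),z]) for t in T])
T=np.linspace(0,6.283,72,endpoint=False)
import numpy as np
base=np.array([proj(p,[.5655+.102*np.cos(t),.240+.102*np.sin(t),.105]) for t in T]); cen=base.mean(0)
obs=[];ang=[]
for t,b in zip(T,base):
    u=(b-cen)/np.linalg.norm(b-cen); rr=np.arange(-8,8,.25)
    pr=cv2.remap(hsv[:,:,1].astype(np.float32),np.float32([b[0]+u[0]*rr]),np.float32([b[1]+u[1]*rr]),cv2.INTER_LINEAR)[0]
    gd=np.diff(cv2.blur(pr[None],(5,1))[0]); i=gd.argmax()
    if gd[i]>4: obs.append(b+u*rr[i]); ang.append(t)
obs=np.array(obs);ang=np.array(ang); print(len(obs))
def f(v):
    P=np.array([proj(p,[v[0]+.102*np.cos(t),v[1]+.102*np.sin(t),v[2]+.102*(v[3]*np.cos(t)+v[4]*np.sin(t))]) for t in np.linspace(0,6.283,361)])
    return np.array([np.min(np.hypot(*(P-o).T)) for o in obs])
r=least_squares(f,[.5655,.24,.105,0,0],loss='soft_l1',diff_step=1e-3,x_scale=[.01,.01,.01,.02,.02]); print(r.x.round(4),np.median(f(r.x)),np.median(f([.5655,.24,.105,0,0])))
```

```text
[0.5655, 0.24] 0.101 [array([278.2, 230.7]), array([277.5, 178.4])]
[0.5655, 0.24] 0.135 [array([278.7, 245. ]), array([278., 187.])]
[0.5665, 0.243] 0.101 [array([278.5, 227.5]), array([277.9, 174.9])]
[0.5665, 0.243] 0.135 [array([279. , 241.6]), array([278.4, 183.1])]
[[271 176  16  64 994]] [[278.44366197 207.47887324]]
49
[0.5656 0.2422 0.106  0.001  0.0031] 0.47094211491364685 1.2499999999999694
```

View pics/w5.png

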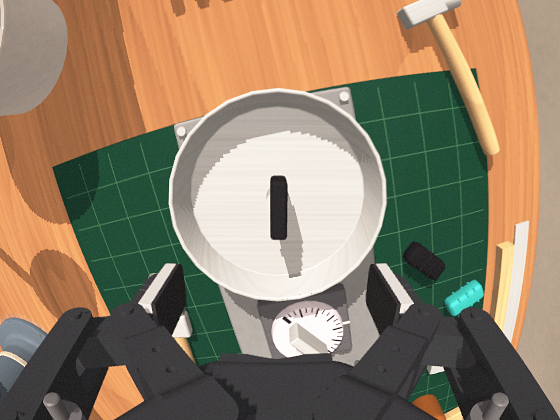

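The rim fit gives the bowl's centre at (0.5656, 0.2422), its rim at z=0.106 and a tilt of 0.003 rad, so it is level and within about 1 mm of home. One firm press on top of the grip settles it.

```bash
python3 - <<'E'
from h import *
go(.566,.243,.145,77)
E
python3 -m jog '[[0.002,0.01,0,-0.012,0.005,0.05,0],[0,0,0,0,0,0.06,0],[0,0,0,0,0,0.05,0],[0,0,0,0,0,0.02,0],[0,0,0,0,0,0,0],[0,0,0,0,0,0,0]]'
python3 - <<'E'
from h import *
go(.566,.243,.136,77)
E
```

```text
from [0.564  0.2484 0.2433] yaw 77.2 F [-0.7 -0.3 -0.4] t 12.3 q7 -0.95 grip 0.994
shift units total [-0.0059  0.0063  0.1967] mm 98
turn units [0.0001 0.0124 0.002 ] deg 1.1
time: 12.9
ee_pos: [0.5621, 0.2392, 0.1471]
eef_rot: [-0.001, 0.782, 0.624, -0.006]
contact_force: [-0.7, 0.7, 0.8]
grip_width: 0.003
from [0.5621 0.2392 0.1471] yaw 77.2 F [-0.7  0.7  0.8] t 12.9 q7 -0.98 grip 0.003
shift units total [0.0094 0.006  0.0221] mm 12
turn units [-0.0058  0.0052  0.0022] deg 0.7
```

```bash
python3 -m jog '[[-0.006,0.005,0.002,0.009,0.006,0.01,0],[0,0,0,0,0,0.006,0]]'; python3 -m jog '[[0,0,0,0,0,0.006,0],[0,0,0,0,0,0.006,0]]';python3 -m jog '[[0,0,0,0,0,0.008,0],[0,0,0,0,0,0.008,0]]'
python3 - <<'E'
from h import *
go(.566,.243,.136,77)
E
```

```text
time: 13.1
ee_pos: [0.5674, 0.2441, 0.1407]
eef_rot: [0.001, 0.783, 0.623, 0.002]
contact_force: [0.5, -0.9, -0.5]
grip_width: -0.003
time: 13.3
ee_pos: [0.5688, 0.2452, 0.1365]
eef_rot: [0.001, 0.782, 0.623, 0.004]
contact_force: [0.4, -0.5, 10.8]
grip_width: -0.004
time: 13.5
ee_pos: [0.5702, 0.2451, 0.136]
eef_rot: [0.004, 0.783, 0.622, 0.005]
contact_force: [-9.7, -6.5, 25.6]
grip_width: 0.0
from [0.5702 0.2451 0.136 ] yaw 77.0 F [-9.7 -6.5 25.6] t 13.5 q7 -1.01 grip 0.000
shift units total [-0.006  -0.0073 -0.0001] mm 5
turn units [ 0.0077 -0.0017 -0.0006] deg 0.7
```

The stop is stiff at z=0.136 under 26 N, where 0.135 is expected, so the bowl is home. Next come the agates; I go up and over for a look.

```bash
python3 -m jog '[[0.007,-0.002,0,0,0,-0.04,0],[0,0,0,0,0,-0.09,0],[0,0,0,0,0,-0.09,85],[0,0,0,0,0,-0.03,85]]'
python3 - <<'E'
from h import *
go(.54,-.17,.25,90)
E
```

```text
time: 13.9
ee_pos: [0.5688, 0.2447, 0.2647]
eef_rot: [0.0, 0.783, 0.622, -0.002]
contact_force: [-0.3, 0.4, -0.1]
grip_width: 0.331
from [0.5688 0.2447 0.2647] yaw 77.0 F [-0.3  0.4 -0.1] t 13.9 q7 -0.93 grip 0.331
shift units total [-0.821   0.1307  0.0319] mm 416
turn units [-0.0013  0.002  -0.1445] deg 13.0
```

```bash
python3 -m jog '[[0,0,0,-0.06,0.01,0,85],[0,0,0,-0.09,0.0145,0,85],[0,0,0,-0.09,0.0145,0,85],[0,0,0,-0.09,0.0145,0,85],[0,0,0,-0.09,0.0145,0,85],[0,0,0,-0.09,0.0145,0,85],[0,0,0,-0.09,0.0145,0,85],[0,0,0,-0.09,0.0145,0,85]]';python3 -m jog '[[0,0,0,-0.08,0.012,0.02,85],[0,0,0,-0.04,0.006,0,85],[0,0,0,0,0,0,85]]'
python3 - <<'E'
from h import *
go(.54,-.17,.25,90)
p=shot('wrist','w6')
for d in robot.spot_in('agate1',p):
    print(np.round(d['bbox']),round(d['p'],2),p2w(p,(d['bbox'][0]+d['bbox'][2])/2,(d['bbox'][1]+d['bbox'][3])/2,.02)[:2].round(3))
hsv=cv2.cvtColor(p['pixels'],cv2.COLOR_RGB2HSV); m=(((hsv[:,:,0]<12)|(hsv[:,:,0]>170))&(hsv[:,:,1]>130)&(hsv[:,:,2]>50)).astype(np.uint8)*255
m=cv2.morphologyEx(m,cv2.MORPH_CLOSE,np.ones((9,9)))
for c in cv2.findContours(m,0,2)[0]:
    if cv2.contourArea(c)<250: continue
    r=cv2.minAreaRect(c); B=cv2.boxPoints(r); W=np.array([p2w(p,*b,.024)[:2] for b in B]); e=[W[1]-W[0],W[2]-W[1]]; L=max(e,key=np.linalg.norm)
    print('blob',np.round(r[0]),np.round(r[1]),p2w(p,*r[0],.02)[:2].round(4),'yaw %.1f'%np.degrees(np.arctan2(L[1],L[0])),np.round([np.linalg.norm(x) for x in e],3))
E
```

```text
time: 14.7
ee_pos: [0.5487, -0.1045, 0.2711]
eef_rot: [0.003, 0.777, 0.63, 0.007]
contact_force: [1.8, -0.1, 0.9]
grip_width: 0.99
time: 15.0
ee_pos: [0.5434, -0.1768, 0.2609]
eef_rot: [0.005, 0.781, 0.624, 0.006]
contact_force: [-0.4, 0.9, -0.2]
grip_width: 0.993
from [ 0.5434 -0.1768  0.2609] yaw 77.3 F [-0.4  0.9 -0.2] t 15.0 q7 -0.13 grip 0.993
shift units total [ 0.0117 -0.0099  0.0218] mm 13
turn units [ 0.0096 -0.0011 -0.1417] deg 12.8
[417.   0. 464.  25.] 0.97 [ 0.805 -0.004]
[187. 145. 218. 197.] 0.84 [ 0.464 -0.148]
[ 96. 303. 115. 320.] 0.78 [ 0.246 -0.315]
[253. 154. 304. 184.] 0.75 [ 0.553 -0.167]
[324. 113. 362. 165.] 0.56 [ 0.636 -0.147]
blob [104. 406.] [32. 25.] [ 0.1116 -0.5386] yaw 55.8 [0.101 0.082]
blob [ 12. 292.] [127.  51.] [ 0.0463 -0.2578] yaw -81.6 [0.175 0.214]
blob [435. 201.] [41. 46.] [ 0.7493 -0.25  ] yaw -35.9 [0.06  0.067]
blob [281. 166.] [53. 26.] [ 0.5566 -0.164 ] yaw -24.1 [0.031 0.063]
blob [202. 172.] [52. 26.] [ 0.4623 -0.1483] yaw -96.7 [0.031 0.063]
blob [344. 137.] [53. 25.] [ 0.6383 -0.1453] yaw -73.5 [0.031 0.064]
blob [18. 56.] [112.  35.] [0.2258 0.0955] yaw -99.8 [0.086 0.17 ]
```

View pics/w6.png

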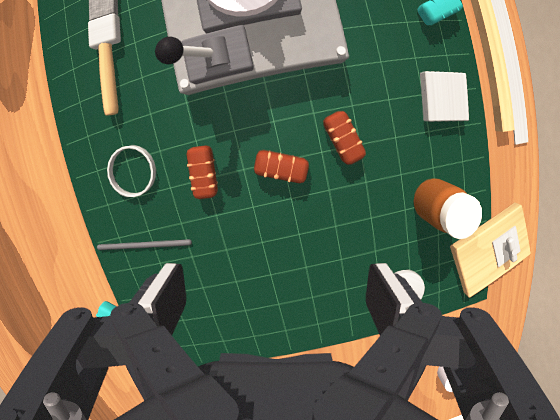

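The wrist view shows three agates at (202,172), (281,166) and (344,137), i.e. (0.462,-0.148) yaw 83°, (0.557,-0.164) yaw -24° and (0.638,-0.145) yaw 106°. The first goes to the slot on the bowl's near side.

```bash
python3 -m jog '[[0.01,0,-0.063,0,0,0,58],[0,0,0,0,0,0,58]]' >/dev/null
python3 - <<'E'
from h import *
go(.4623,-.1485,.06,83)
E
```

```text
from [ 0.5447 -0.1677  0.2617] yaw 83.8 F [-0.3 -0.  -0.9] t 15.3 q7 -0.04 grip 0.691
shift units total [ 0.0178 -0.1678  0.4036] mm 219
turn units [-0.0002 -0.004   0.0083] deg 0.8
```

```bash
python3 -m jog '[[0,-0.004,0.008,0.0045,-0.042,0.04,58],[0,0,0,0.0045,-0.042,0.08,58],[0,0,0,0.0045,-0.042,0.09,58],[0,0,0,0.0045,-0.042,0.09,58],[0,0,0,0,0,0.06,58],[0,0,0,0,0,0,58]]' >/dev/null
python3 - <<'E'
from h import *
go(.4623,-.1485,.004,83)
E
```

```text
from [ 0.4658 -0.1356  0.0806] yaw 83.4 F [-0.8  0.6  0.8] t 15.9 q7 -0.19 grip 0.675
shift units total [-0.0268 -0.006   0.153 ] mm 78
turn units [ 0.0084 -0.0018  0.0047] deg 0.9
```

```bash
python3 -m jog '[[0.008,-0.002,0.005,-0.027,-0.006,0.05,58],[0,0,0,0,0,0.05,58],[0,0,0,0,0,0.03,58],[0,0,0,0,0,0,58]]' >/dev/null
python3 - <<'E'
from h import *
go(.4623,-.1485,.004,83)
E
```

```text
from [ 0.469  -0.1449  0.0198] yaw 83.1 F [0.3 0.2 0.4] t 16.3 q7 -0.26 grip 0.681
shift units total [-0.0087 -0.0127  0.0315] mm 18
turn units [0.0076 0.     0.0014] deg 0.7
```

```bash
python3 -m jog '[[0.008,0,0,-0.008,-0.012,0.015,58],[0,0,0,0,0,0.012,58],[0,0,0,0,0,0,58]]' >/dev/null
python3 - <<'E'
from h import *
go(.4623,-.1485,.004,83)
E
python3 -m jog '[[0,0,0,0,0,0,0],[0,0,0,0,0,0,0],[0,0,0,0,0,0,0],[0,0,0,0,0,0,0],[0,0,0,0,0,0,0]]' 50
python3 -m jog '[[0,0,0,0,0,-0.04,0],[0,0,0,0,0,-0.09,0],[0,0,0,0,0,-0.09,0],[0,0,0,0,0,-0.09,0],[0,0,0,0,0,-0.09,0],[0,0,0,0,0,-0.02,0]]'
python3 - <<'E'
from h import *
go(.515,.254,.22,77.5)
E
```

```text
from [ 0.4663 -0.1477  0.0094] yaw 83.2 F [ 0.2 -0.5  0.3] t 16.6 q7 -0.26 grip 0.677
shift units total [-0.0026 -0.0077  0.0107] mm 7
turn units [0.0039 0.0004 0.0019] deg 0.4
time: 17.1
ee_pos: [0.467, -0.1479, 0.011]
eef_rot: [0.004, 0.748, 0.663, 0.002]
contact_force: [-0.4, 0.3, -0.9]
grip_width: 0.336
time: 17.7
ee_pos: [0.4634, -0.1468, 0.2255]
eef_rot: [-0.0, 0.748, 0.664, 0.0]
contact_force: [1.5, 0.0, -0.4]
grip_width: 0.334
from [ 0.4634 -0.1468  0.2255] yaw 83.2 F [ 1.5  0.  -0.4] t 17.7 q7 -0.03 grip 0.334
shift units total [0.8081 0.0076 0.0121] mm 404
turn units [ 0.     -0.0008  0.0634] deg 5.7
```

```bash
python3 -m jog '[[0,0,0.01,0.06,0,0,0],[0,0,0.008,0.09,0.001,0,0],[0,0,0.008,0.09,0.001,0,0],[0,0,0.008,0.09,0.001,0,0],[0,0,0.008,0.09,0.001,0,0],[0,0,0.008,0.09,0.001,0,0],[0,0,0.008,0.09,0.001,0,0],[0,0,0,0.08,0,0,0]]'; python3 -m jog '[[0,0,0,0.06,0,0,0],[0,0,0,0,0,0,0]]'
python3 - <<'E'
from h import *
go(.515,.254,.13,77.5)
E
```

```text
time: 18.5
ee_pos: [0.5259, 0.1881, 0.2209]
eef_rot: [0.002, 0.785, 0.62, -0.003]
contact_force: [0.8, -0.3, -0.1]
grip_width: 0.334
time: 18.7
ee_pos: [0.5311, 0.2255, 0.2185]
eef_rot: [-0.001, 0.782, 0.624, -0.003]
contact_force: [-0.4, -0.2, -0.7]
grip_width: 0.336
from [0.5311 0.2255 0.2185] yaw 77.2 F [-0.4 -0.2 -0.7] t 18.7 q7 -0.95 grip 0.336
shift units total [ 0.0493 -0.0432  0.177 ] mm 94
turn units [-0.0032  0.0029 -0.0036] deg 0.5
```

```bash
python3 -m jog '[[-0.003,0.003,-0.004,0.047,-0.037,0.04,0],[0,0,0,0,0,0.08,0],[0,0,0,0,0,0.03,0],[0,0,0,0,0,0,0]]' >/dev/null
python3 - <<'E'
from h import *
go(.518,.2531,.09,77.5)
E
```

```text
from [0.5166 0.2514 0.1379] yaw 77.6 F [ 0.4 -0.6 -0.1] t 19.1 q7 -1.07 grip 0.337
shift units total [0.0043 0.0023 0.0958] mm 48
turn units [-0.002   0.0022  0.0009] deg 0.3
```

```bash
python3 -m jog '[[0,0.002,0,0.004,0.002,0.04,0],[0,0,0,0,0,0.04,0],[0,0,0,0,0,0.012,0],[0,0,0,0,0,0,0]]' >/dev/null
python3 - <<'E'
from h import *
go(.518,.2531,.09,77.5)
E
python3 -m jog '[[0,0,0,0,0,0,40],[0,0,0,0,0,0,40],[0,0,0,0,0,0,40]]'; python3 -m jog '[[0,0,0,0,0,-0.04,40],[0,0,0,0,0,-0.09,40],[0,0,0,0,0,-0.09,58],[0,0,0,0,0,-0.05,58]]';  python3 - <<'E'
from h import *
go(.6,-.1,.25,106.5)
p=shot('wrist','w7')
E
```

```text
from [0.5192 0.2495 0.0914] yaw 77.3 F [ 1.2  0.8 -1. ] t 19.5 q7 -1.11 grip 0.336
shift units total [ 0.0064 -0.0038  0.0028] mm 4
turn units [-0.0012  0.0015 -0.0018] deg 0.2
time: 19.8
ee_pos: [0.5203, 0.25, 0.0945]
eef_rot: [0.0, 0.781, 0.624, 0.0]
contact_force: [0.9, -0.7, 0.6]
grip_width: 0.471
time: 20.2
ee_pos: [0.5198, 0.2489, 0.2327]
eef_rot: [0.0, 0.781, 0.625, -0.002]
contact_force: [1.1, 0.7, -1.0]
grip_width: 0.682
from [0.5198 0.2489 0.2327] yaw 77.3 F [ 1.1  0.7 -1. ] t 20.2 q7 -0.99 grip 0.682
shift units total [-0.6457  0.3098 -0.0333] mm 358
turn units [-0.0015  0.0015 -0.3244] deg 29.2
```

View pics/w7.png

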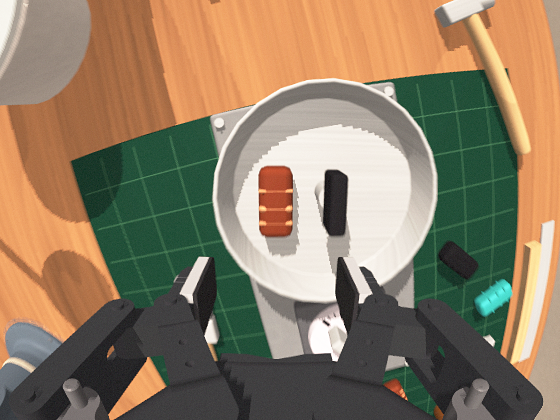

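The first agate lies flat in the bowl at (276,200), left of the grip. I go for the next ones and measure again on arrival.

```bash
cat >> h.py <<'E'
def blobs():
    p=shot('wrist'); hsv=cv2.cvtColor(p['pixels'],cv2.COLOR_RGB2HSV); m=(((hsv[:,:,0]<12)|(hsv[:,:,0]>170))&(hsv[:,:,1]>130)&(hsv[:,:,2]>50)).astype(np.uint8)*255
    m=cv2.morphologyEx(m,cv2.MORPH_CLOSE,np.ones((9,9)))
    for c in cv2.findContours(m,0,2)[0]:
        if cv2.contourArea(c)<250: continue
        r=cv2.minAreaRect(c); W=np.array([p2w(p,*b,.024)[:2] for b in cv2.boxPoints(r)]); e=[W[1]-W[0],W[2]-W[1]]; L=max(e,key=np.linalg.norm)
        n=sorted(np.linalg.norm(x) for x in e)
        if .02<n[0]<.045 and .05<n[1]<.08: print('agate px',np.round(r[0]),p2w(p,*r[0],.02)[:2].round(4),'yaw %.1f'%np.degrees(np.arctan2(L[1],L[0])),np.round(n,3))
E
python3 -m jog '[[0,0,-0.03,-0.06,0.028,0,58],[0,0,0,-0.08,0.035,0,58],[0,0,0,-0.08,0.035,0,58],[0,0,0,-0.08,0.035,0,58],[0,0,0,-0.08,0.035,0,58],[0,0,0,-0.08,0.035,0,58],[0,0,0,-0.08,0.035,0,58],[0,0,0,-0.08,0.035,0,58]]' >/dev/null;  python3 -m jog '[[0,0,-0.08,0,0,0,58],[0,0,-0.08,0,0,0,58],[0,0,-0.08,0,0,0,58],[0,0,-0.06,0,0,0,58],[0,0,0,0,0,0,58]]'
python3 - <<'E'
from h import *
blobs(); go(.638,-.145,.08,106.5)
E
```

```text
time: 21.55
ee_pos: [0.6106, -0.0937, 0.2473]
eef_rot: [0.013, 0.587, 0.809, 0.008]
contact_force: [0.1, 0.3, -0.2]
grip_width: 0.678
agate px [326. 317.] [ 0.7438 -0.2547] yaw -53.2 [0.042 0.073]
agate px [280. 224.] [ 0.639  -0.1436] yaw -70.9 [0.029 0.065]
agate px [210. 219.] [ 0.5574 -0.1625] yaw -25.9 [0.034 0.062]
from [ 0.6107 -0.0936  0.2474] yaw 108.0 F [0.5 0.1 0.4] t 21.6 q7 0.13 grip 0.677
shift units total [-0.111   0.0106  0.3364] mm 177
turn units [0.0182 0.0066 0.0169] deg 2.3
```

```bash
python3 -m jog '[[0.018,0.006,0,-0.037,0.003,0.05,46],[0,0,0,-0.037,0.003,0.09,46],[0,0,0,-0.037,0.003,0.09,46],[0,0,0,0,0,0.09,46],[0,0,0,0,0,0.02,46],[0,0,0,0,0,0,46]]' >/dev/null
python3 - <<'E'
from h import *
go(.639,-.144,.008,108)
E
```

```text
from [ 0.6388 -0.1468  0.078 ] yaw 107.4 F [-0.2  0.1  0.1] t 22.2 q7 0.09 grip 0.538
shift units total [0.0064 0.0007 0.14  ] mm 70
turn units [ 0.0059  0.0056 -0.0062] deg 0.9
```

```bash
python3 -m jog '[[0.006,0.005,-0.006,0.006,0.001,0.05,46],[0,0,0,0,0,0.05,46],[0,0,0,0,0,0.02,46],[0,0,0,0,0,0,46]]' >/dev/null
python3 - <<'E'
from h import *
go(.639,-.144,.008,108)
E
```

```text
from [ 0.6458 -0.1424  0.0269] yaw 107.9 F [0.2 0.  1.3] t 22.6 q7 0.05 grip 0.537
shift units total [ 0.0014 -0.0144  0.0375] mm 20
turn units [ 0.0085  0.005  -0.0007] deg 0.9
```

```bash
python3 -m jog '[[0.008,0.005,0,0.001,-0.016,0.01,46],[0,0,0,0,-0.003,0.022,46],[0,0,0,0,0,0,46]]' >/dev/null
python3 - <<'E'
from h import *
go(.639,-.144,.008,108)
E
python3 -m jog '[[0,0,0,0,0,0,0],[0,0,0,0,0,0,0],[0,0,0,0,0,0,0],[0,0,0,0,0,0,0],[0,0,0,0,0,0,0]]' 50
python3 -m jog '[[0,0,0,0,0,-0.04,0],[0,0,0,0,0,-0.09,0],[0,0,0,0,0,-0.09,0],[0,0,0,0,0,-0.09,0],[0,0,0,0,0,-0.09,0],[0,0,0,0,0,-0.02,0]]'
python3 - <<'E'
from h import *
go(.614,.232,.22,77.5)
E
```

```text
from [ 0.639  -0.1451  0.0149] yaw 107.9 F [-0.4 -0.3 -0.4] t 22.9 q7 0.05 grip 0.539
shift units total [0.0021 0.0006 0.0137] mm 7
turn units [ 0.0039  0.0021 -0.0009] deg 0.4
time: 23.4
ee_pos: [0.6396, -0.1453, 0.016]
eef_rot: [0.004, 0.589, 0.808, 0.002]
contact_force: [0.5, 0.3, -1.9]
grip_width: 0.336
time: 24.0
ee_pos: [0.6356, -0.1446, 0.2287]
eef_rot: [-0.001, 0.588, 0.809, -0.0]
contact_force: [0.3, -0.2, -0.4]
grip_width: 0.334
from [ 0.6356 -0.1446  0.2287] yaw 108.0 F [ 0.3 -0.2 -0.4] t 24.0 q7 0.19 grip 0.334
shift units total [0.7296 0.1915 0.0183] mm 377
turn units [-0.001  -0.0007  0.3387] deg 30.5
```

```bash
python3 -m jog '[[0,0,0,0.06,0.016,0,0],[0,0,0,0.09,0.024,0,0],[0,0,0,0.09,0.024,0,0],[0,0,0,0.09,0.024,0,0],[0,0,0,0.09,0.024,0,0],[0,0,0,0.09,0.024,0,0],[0,0,0,0.09,0.024,0,0],[0,0,0,0.09,0.024,0,0]]'>/dev/null; python3 -m jog '[[0,0,0,0.04,0.01,0,0],[0,0,0.08,0,0,0,0],[0,0,0.08,0,0,0,0],[0,0,0.08,0,0,0,0],[0,0,0.08,0,0,0,0],[0,0,0,0,0,0,0]]'
python3 - <<'E'
from h import *
go(.614,.232,.13,77.5)
E
```

```text
time: 25.4
ee_pos: [0.6112, 0.2443, 0.2181]
eef_rot: [-0.002, 0.777, 0.629, -0.007]
contact_force: [-0.8, -1.0, -1.3]
grip_width: 0.337
from [0.6112 0.2443 0.2181] yaw 78.0 F [-0.8 -1.  -1.3] t 25.4 q7 -0.91 grip 0.337
shift units total [-0.0215  0.0127  0.1762] mm 89
turn units [-0.0076  0.0052  0.0057] deg 1.0
```

```bash
python3 -m jog '[[-0.007,0.005,0.005,-0.021,0.012,0.05,0],[0,0,0,0,0,0.08,0],[0,0,0,0,0,0.03,0],[0,0,0,0,0,0,0]]' >/dev/null
python3 - <<'E'
from h import *
go(.614,.232,.095,77.5)
E
```

```text
from [0.6147 0.2327 0.1355] yaw 78.2 F [-0.2 -0.6 -0.4] t 25.8 q7 -0.93 grip 0.334
shift units total [-0.0016 -0.001   0.081 ] mm 40
turn units [-0.     -0.      0.0074] deg 0.7
```

```bash
python3 -m jog '[[0,0,0.007,-0.002,-0.004,0.04,0],[0,0,0,0,0,0.03,0],[0,0,0,0,0,0.01,0],[0,0,0,0,0,0,0]]' >/dev/null
python3 - <<'E'
from h import *
go(.614,.232,.095,77.5)
E
python3 -m jog '[[0,0,0,0,0,0,40],[0,0,0,0,0,0,40],[0,0,0,0,0,0,40]]'; python3 -m jog '[[0,0,0,0,0,-0.04,40],[0,0,0,0,0,-0.09,40],[0,0,0,0,0,-0.09,50],[0,0,0,0,0,-0.05,50]]';  python3 - <<'E'
from h import *
blobs()
go(.557,-.13,.25,-24)
p=shot('wrist','w8')
E
```

```text
from [0.615  0.234  0.0978] yaw 77.7 F [ 0.3  0.8 -0.1] t 26.2 q7 -0.97 grip 0.333
shift units total [-0.0044 -0.0011  0.0057] mm 4
turn units [ 0.0026 -0.0026  0.0025] deg 0.4
time: 26.5
ee_pos: [0.617, 0.2354, 0.1011]
eef_rot: [0.001, 0.778, 0.628, 0.006]
contact_force: [-0.2, 1.2, -1.2]
grip_width: 0.47
time: 26.9
ee_pos: [0.614, 0.2339, 0.238]
eef_rot: [-0.0, 0.778, 0.628, 0.002]
contact_force: [-1.0, 0.6, 0.1]
grip_width: 0.586
agate px [174. 207.] [0.4916 0.2321] yaw -102.1 [0.041 0.08 ]
agate px [276. 199.] [0.6116 0.2151] yaw 74.6 [0.036 0.08 ]
agate px [388.  42.] [0.7752 0.3695] yaw -73.5 [0.039 0.075]
from [0.6157 0.2349 0.242 ] yaw 77.8 F [1.2 0.8 2. ] t 26.9 q7 -0.89 grip 0.584
shift units total [-0.738   0.0394 -0.021 ] mm 370
turn units [-4.0000e-04 -8.0000e-03  1.1313e+00] deg 101.8
```

```bash
python3 -m jog '[[0,-0.008,0,-0.06,0.004,0,58],[0,0,0,-0.09,0.005,0,58],[0,0,0,-0.09,0.005,0,58],[0,0,0,-0.09,0.005,0,58],[0,0,0,-0.09,0.005,0,58],[0,0,0,-0.09,0.005,0,58],[0,0,0,-0.09,0.005,0,58],[0,0,0,-0.09,0.005,0,58]]' >/dev/null;  python3 -m jog '[[0,0,-0.09,-0.03,0,0,58],[0,0,-0.09,0,0,0,58],[0,0,-0.09,0,0,0,58],[0,0,-0.09,0,0,0,58],[0,0,-0.09,0,0,0,58],[0,0,-0.09,0,0,0,58],[0,0,-0.09,0,0,0,58],[0,0,-0.09,0,0,0,58]]'; python3 -m jog '[[0,0,-0.08,0,0,0,58],[0,0,0,0,0,0,58]]' >/dev/null
python3 - <<'E'
from h import *
blobs(); go(.557,-.163,.08,155)
E
```

```text
time: 28.6
ee_pos: [0.5513, -0.1371, 0.235]
eef_rot: [0.001, 0.299, 0.954, -0.004]
contact_force: [0.1, 0.2, -0.6]
grip_width: 0.68
agate px [258. 197.] [ 0.5549 -0.1639] yaw -24.3 [0.029 0.064]
agate px [36. 65.] [ 0.2563 -0.3433] yaw 49.7 [0.021 0.075]
agate px [546.  34.] [0.521  0.3037] yaw 79.1 [0.041 0.06 ]
from [ 0.5505 -0.1372  0.2341] yaw 152.6 F [-0.3 -0.6  0.1] t 28.9 q7 0.96 grip 0.683
shift units total [-0.0349 -0.0375  0.3085] mm 156
turn units [-0.005   0.0007 -0.0263] deg 2.4
```

```bash
python3 -m jog '[[-0.005,0,-0.026,-0.031,-0.04,0.05,58],[0,0,0,0,0,0.09,58],[0,0,0,0,0,0.09,58],[0,0,0,0,0,0.07,58],[0,0,0,0,0,0,58]]' >/dev/null
python3 - <<'E'
from h import *
go(.5555,-.1635,.012,155.5)
E
```

```text
from [ 0.5577 -0.1644  0.0814] yaw 154.2 F [ 0.  -0.5  0.8] t 29.4 q7 0.89 grip 0.679
shift units total [ 5.800e-03 -1.000e-04  1.388e-01] mm 69
turn units [-0.0006  0.0049 -0.0141] deg 1.3
```

```bash
python3 -m jog '[[0,0.005,-0.014,0.008,0,0.05,58],[0,0,0,0.003,0,0.05,58],[0,0,0,0,0,0.02,58],[0,0,0,0,0,0,58]]' >/dev/null
python3 - <<'E'
from h import *
go(.5555,-.1635,.012,155.5)
E
```

```text
from [ 0.5571 -0.1626  0.0251] yaw 155.2 F [ 0.3 -0.1 -0.9] t 29.8 q7 0.84 grip 0.682
shift units total [ 0.0023 -0.003   0.0263] mm 13
turn units [-0.0003  0.0047 -0.0036] deg 0.5
```

```bash
python3 -m jog '[[0,0.005,-0.003,0.003,-0.003,0.015,58],[0,0,0,0,0,0.012,58],[0,0,0,0,0,0,58]]' >/dev/null; python3 -m jog '[[0,0,0,0,0,0,0],[0,0,0,0,0,0,0],[0,0,0,0,0,0,0],[0,0,0,0,0,0,0],[0,0,0,0,0,0,0]]' 50
python3 -m jog '[[0,0,0,0,0,-0.04,0],[0,0,0,0,0,-0.09,0],[0,0,0,0,0,-0.09,0],[0,0,0,0,0,-0.09,0],[0,0,0,0,0,-0.09,0],[0,0,0,0,0,-0.02,0]]'
python3 -m jog '[[0,0,0.085,0,0,0,0],[0,0,0.09,0,0,0,0],[0,0,0.09,0,0,0,0],[0,0,0.09,0,0,0,0],[0,0,0.09,0,0,0,0],[0,0,0.09,0,0,0,0],[0,0,0.09,0,0,0,0],[0,0,0.09,0,0,0,0]]';python3 -m jog '[[0,0,0.08,0,0,0,0],[0,0,0.05,0,0,0,0],[0,0,0,0,0,0,0]]'
python3 - <<'E'
from h import *
go(.577,.294,.22,77.5)
E
```

```text
time: 30.55
ee_pos: [0.5589, -0.1644, 0.0163]
eef_rot: [0.004, 0.213, 0.977, -0.001]
contact_force: [0.1, -0.1, -0.9]
grip_width: 0.334
time: 31.15
ee_pos: [0.5551, -0.1632, 0.2297]
eef_rot: [-0.001, 0.213, 0.977, -0.0]
contact_force: [0.5, 0.1, -0.2]
grip_width: 0.338
time: 31.95
ee_pos: [0.5515, -0.1632, 0.2256]
eef_rot: [-0.003, 0.716, 0.698, -0.003]
contact_force: [0.3, -0.0, -1.1]
grip_width: 0.331
time: 32.25
ee_pos: [0.5493, -0.1628, 0.2221]
eef_rot: [-0.005, 0.787, 0.617, -0.005]
contact_force: [0.4, 0.3, -0.7]
grip_width: 0.335
from [ 0.5493 -0.1628  0.2221] yaw 76.2 F [ 0.4  0.3 -0.7] t 32.2 q7 -0.21 grip 0.335
shift units total [ 0.9006 -0.1636  0.005 ] mm 458
turn units [-0.0094  0.0011 -0.0141] deg 1.5
```

```bash
python3 -m jog '[[-0.009,0,-0.014,0.06,-0.01,0,0],[0,0,0,0.09,-0.0165,0,0],[0,0,0,0.09,-0.0165,0,0],[0,0,0,0.09,-0.0165,0,0],[0,0,0,0.09,-0.0165,0,0],[0,0,0,0.09,-0.0165,0,0],[0,0,0,0.09,-0.0165,0,0],[0,0,0,0.09,-0.0165,0,0]]'>/dev/null; python3 -m jog '[[0,0,0,0.09,-0.0165,0,0],[0,0,0,0.09,-0.0165,0,0],[0,0,0,0,0,0,0]]'
python3 - <<'E'
from h import *
go(.5787,.300,.15,77.5)
E
```

```text
time: 33.35
ee_pos: [0.5612, 0.2907, 0.2114]
eef_rot: [-0.003, 0.776, 0.631, -0.006]
contact_force: [-0.9, 0.0, -0.1]
grip_width: 0.334
from [0.5612 0.2907 0.2114] yaw 78.3 F [-0.9  0.  -0.1] t 33.4 q7 -1.01 grip 0.334
shift units total [0.026  0.0319 0.1223] mm 65
turn units [-0.0077  0.0034  0.0085] deg 1.1
```

```bash
python3 -m jog '[[-0.007,0.003,0.008,0.026,0.032,0.03,0],[0,0,0,0,0,0.06,0],[0,0,0,0,0,0.03,0],[0,0,0,0,0,0,0]]' >/dev/null
python3 - <<'E'
from h import *
go(.5787,.300,.1,77.5)
E
```

```text
from [0.5784 0.3019 0.1472] yaw 78.1 F [0.8 0.5 0.2] t 33.8 q7 -1.06 grip 0.330
shift units total [-0.0034  0.0016  0.0945] mm 47
turn units [-0.0018  0.0011  0.0071] deg 0.7
```

```bash
python3 -m jog '[[0,0,0.007,-0.005,0.002,0.04,0],[0,0,0,0,0,0.03,0],[0,0,0,0,0,0.015,0],[0,0,0,0,0,0.0,0]]' >/dev/null
python3 - <<'E'
from h import *
go(.5787,.300,.1,77.5)
E
python3 -m jog '[[0,0,0,0,0,0,40],[0,0,0,0,0,0,40],[0,0,0,0,0,0,40]]'; python3 -m jog '[[0,0,0,0,0,-0.04,40],[0,0,0,0,0,-0.09,40],[0,0,0,0,0,-0.09,50],[0,0,0,0,0,-0.05,50]]';  python3 - <<'E'
from h import *
go(.5605,.055,.22,150)
p=shot('wrist','w9')
E
```

```text
from [0.5803 0.2975 0.1055] yaw 77.5 F [ 0.  -0.2 -0.8] t 34.1 q7 -1.09 grip 0.330
shift units total [ 0.0041 -0.0042  0.0109] mm 6
turn units [-0.0003  0.0007 -0.0003] deg 0.1
time: 34.45
ee_pos: [0.5818, 0.2988, 0.1083]
eef_rot: [0.0, 0.78, 0.626, 0.002]
contact_force: [0.3, -0.1, 0.9]
grip_width: 0.466
time: 34.85
ee_pos: [0.5797, 0.2982, 0.2453]
eef_rot: [-0.001, 0.779, 0.626, -0.001]
contact_force: [-0.1, 0.4, 0.2]
grip_width: 0.585
from [0.5797 0.2982 0.2453] yaw 77.6 F [-0.1  0.4  0.2] t 34.9 q7 -1.01 grip 0.585
shift units total [-0.4831  0.0672  0.051 ] mm 245
turn units [-1.700e-03 -3.000e-04 -8.046e-01] deg 72.4
```

View pics/w9.png

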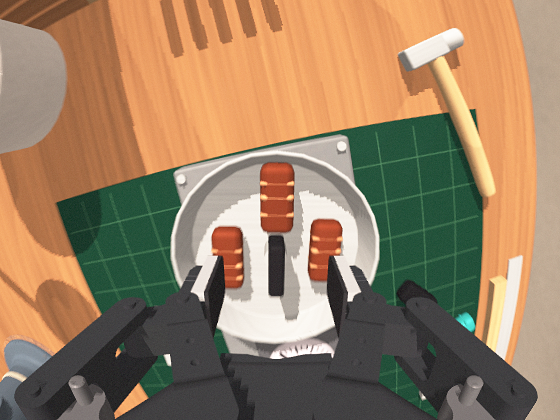

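All three agates are in the bowl. The third leans slightly at the back wall (277,198) but is well inside the rim. Next is the ring.

```bash
python3 -m jog '[[0,0,0,-0.06,0.008,0,85],[0,0,0,-0.09,0.0125,0,85],[0,0,0,-0.09,0.0125,0,85],[0,0,0,-0.09,0.0125,0,85],[0,0,0,-0.09,0.0125,0,85],[0,0,0,-0.055,0.008,0,85],[0,0,0,0,0,0,85]]'>/dev/null; python3 -m jog '[[0,0,-0.09,0,0,0,85],[0,0,-0.09,0,0,0,85],[0,0,-0.09,0,0,0,85],[0,0,-0.09,0,0,0,85],[0,0,-0.09,0,0,0,85],[0,0,0,0,0,0,85]]'
python3 - <<'E'
from h import *
go(.5605,.055,.2,120)
p=shot('wrist','w10'); print(proj(p,[.5605,.055,.067]),proj(p,[.5605,.055,.101]))
c=proj(p,[.5605,.055,.067]).astype(int); h=75
a=p['pixels'][max(c[1]-h,0):c[1]+h,c[0]-95:c[0]+95,::-1]; print(max(c[1]-h,0),c[0]-95)
cv2.imwrite('pics/w10c.png',cv2.resize(np.ascontiguousarray(a),None,fx=4,fy=4,interpolation=cv2.INTER_CUBIC))
E
```

```text
time: 36.2
ee_pos: [0.564, 0.0626, 0.2568]
eef_rot: [0.007, 0.498, 0.867, 0.011]
contact_force: [0.0, 0.6, -0.2]
grip_width: 0.997
from [0.564  0.0626 0.2568] yaw 120.3 F [ 0.   0.6 -0.2] t 36.2 q7 0.10 grip 0.997
shift units total [-0.0094 -0.0166  0.1132] mm 57
turn units [0.0162 0.001  0.0034] deg 1.5
[264.2357299  191.75753182] [263.9473785  199.94780249]
116 169
```

View pics/w10c.png

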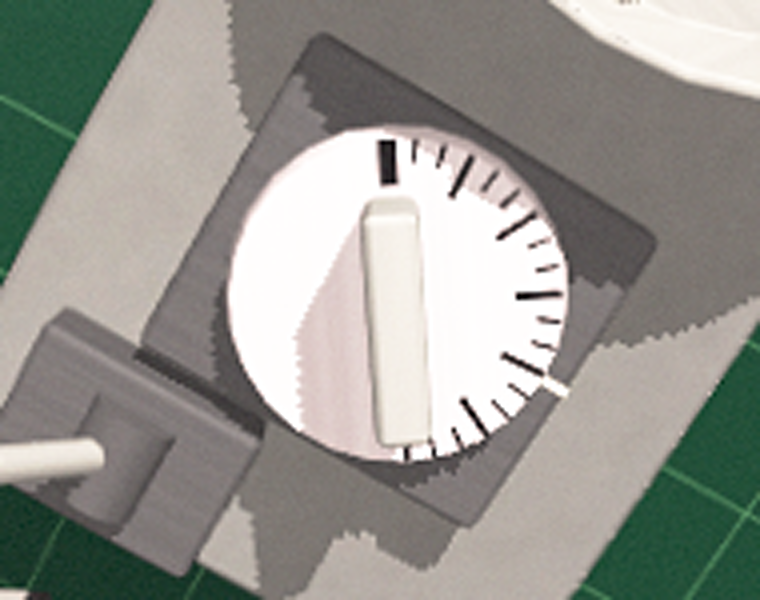

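The thick 0 tick is at crop (387,160), the 60 tick at (518,225), the 120 tick at (523,366) and the white index at (556,386). The disc is centred near (398,293), so the reading is just about 120°.

Run:
```python
from h import *
p=shot('wrist')
f=lambda u,v,z=.067:p2w(p,169+u/4-.375,116+v/4-.375,z)[:2]
# disc centre from left/right/top/bottom extremes
cx=f((228+569)/2,(125+462)/2); print('disc',cx)
an=lambda X:np.degrees(np.arctan2(*(X-cx)[::-1]))
for n,u,v,z in (('0',387,161,.067),('30',462,176,.067),('60',518,226,.067),('90',539,295,.067),('120',523,366,.067),('150',477,418,.067),('180',406,453,.067),('idx',556,386,.06)): X=f(u,v,z); print(n,X.round(4),'%.1f'%an(X))
a=f(390,208,.101);b=f(405,440,.101); print('bar',a,b,(a+b)/2,np.linalg.norm(a-b),'%.1f'%np.degrees(np.arctan2(*(a-b)[::-1])))
```

```text
disc [0.56266649 0.05978824]
0 [0.5427 0.0885] 124.8
30 [0.5613 0.0948] 92.2
60 [0.5805 0.0908] 60.1
90 [0.5948 0.0779] 29.4
120 [0.6013 0.0592] -0.9
150 [0.5981 0.0406] -28.5
180 [0.5865 0.0225] -57.5
idx [0.6137 0.0575] -2.6
bar [0.54688763 0.08297678] [0.57819791 0.03563179] [0.56254277 0.05930428] 0.05676162423928788 123.5
```

```bash
python3 -m jog '[[0.016,0.001,-0.018,0,-0.012,0.05,70],[0,0,0,0,0,0.09,70],[0,0,0,0,0,0.08,70],[0,0,0,0,0,0.05,70],[0,0,0,0,0,0,70]]'>/dev/null
python3 - <<'E'
from h import *
go(.5625,.0593,.074,122.5)
E
```

```text
from [0.5595 0.0607 0.1163] yaw 121.4 F [-0.3  0.4  0.3] t 36.8 q7 -0.01 grip 0.821
shift units total [-0.0052  0.0037  0.0845] mm 42
turn units [-0.0003  0.0019 -0.0118] deg 1.1
```

```bash
python3 -m jog '[[0,0.002,-0.012,-0.005,0.004,0.04,50],[0,0,0,0,0,0.03,50],[0,0,0,0,0,0.01,50],[0,0,0,0,0,0,50]]'>/dev/null
python3 - <<'E'
from h import *
go(.5625,.0593,.074,122.5)
E
```

```text
from [0.5637 0.0609 0.0765] yaw 122.4 F [0.1 0.3 0.8] t 37.2 q7 -0.03 grip 0.583
shift units total [-0.0015 -0.0037  0.0049] mm 3
turn units [ 0.0008  0.0005 -0.0007] deg 0.1
```

```bash
python3 -m jog '[[0,0,0,-0.001,-0.004,0.002,50],[0,0,0,0,0,0,0],[0,0,0,0,0,0,0],[0,0,0,0,0,0,0],[0,0,0,0,0,0,0],[0,0,0,0,0,0,0]]' 40
python3 - <<'E'
from h import *
go(.5625,.0593,.074,122.5)
E
python3 -m jog '[[0,0,0.06,0,0,0,0],[0,0,0.08,0,0,0,0],[0,0,0.08,0,0,0,0],[0,0,0.08,0,0,0,0],[0,0,0.08,0,0,0,0],[0,0,0.08,0,0,0,0],[0,0,0.08,0,0,0,0],[0,0,0.06,0,0,0,0]]'
python3 - <<'E'
from h import *
go(.5625,.0593,.074,61)
E
```

```text
time: 37.8
ee_pos: [0.5621, 0.059, 0.0783]
eef_rot: [0.002, 0.482, 0.876, 0.0]
contact_force: [-0.0, 0.4, -2.0]
grip_width: 0.155
from [0.5621 0.059  0.0783] yaw 122.4 F [-0.   0.4 -2. ] t 37.8 q7 -0.03 grip 0.155
shift units total [0.     0.001  0.0086] mm 4
turn units [ 0.0012  0.0021 -0.0014] deg 0.3
time: 38.6
ee_pos: [0.5645, 0.0593, 0.0783]
eef_rot: [0.002, 0.837, 0.547, 0.003]
contact_force: [1.3, 0.9, -2.1]
grip_width: 0.152
from [0.5645 0.0593 0.0783] yaw 66.4 F [ 1.3  0.9 -2.1] t 38.6 q7 -0.86 grip 0.152
shift units total [-0.0016 -0.0038  0.0086] mm 5
turn units [ 0.0043 -0.0018  0.0597] deg 5.4
```

```bash
python3 -m jog '[[0.004,-0.002,0.03,0,-0.002,0,0],[0,0,0.02,0,0,0,0],[0,0,0,0,0,0,0]]' >/dev/null
python3 - <<'E'
from h import *
go(.5625,.0593,.074,61)
E
python3 -m jog '[[0,0,0,0,0,0,60],[0,0,0,0,0,0,60],[0,0,0,0,0,0,60],[0,0,0,0,0,-0.02,70],[0,0,0,0,0,-0.09,70],[0,0,0,0,0,-0.09,70],[0,0,0,0,0,-0.07,85],[0,0,0,0,0,-0.03,85]]'
python3 - <<'E'
from h import *
go(.5625,.0593,.074,61)
p=shot('wrist','w11')
c=proj(p,[.5625,.0593,.067]).astype(int); h=70
y0,x0=max(c[1]-h,0),c[0]-90; print(x0,y0)
a=p['pixels'][y0:c[1]+h,x0:c[0]+90,::-1]
cv2.imwrite('pics/w11c.png',cv2.resize(np.ascontiguousarray(a),None,fx=4.2,fy=4.2,interpolation=cv2.INTER_CUBIC))
E
```

```text
from [0.5647 0.0591 0.0783] yaw 61.6 F [-0.  -0.4 -1.9] t 38.9 q7 -0.93 grip 0.154
shift units total [-0.0018 -0.0041  0.0086] mm 5
turn units [0.0017 0.0004 0.0071] deg 0.7
time: 39.7
ee_pos: [0.5636, 0.0607, 0.2349]
eef_rot: [-0.0, 0.858, 0.514, 0.0]
contact_force: [0.7, 0.6, 0.2]
grip_width: 0.997
from [0.5636 0.0607 0.2349] yaw 61.9 F [0.7 0.6 0.2] t 39.7 q7 -0.83 grip 0.997
shift units total [-0.0036 -0.0005  0.3217] mm 161
turn units [-0.0002 -0.0004  0.0097] deg 0.9
185 124
```

View pics/w11c.png

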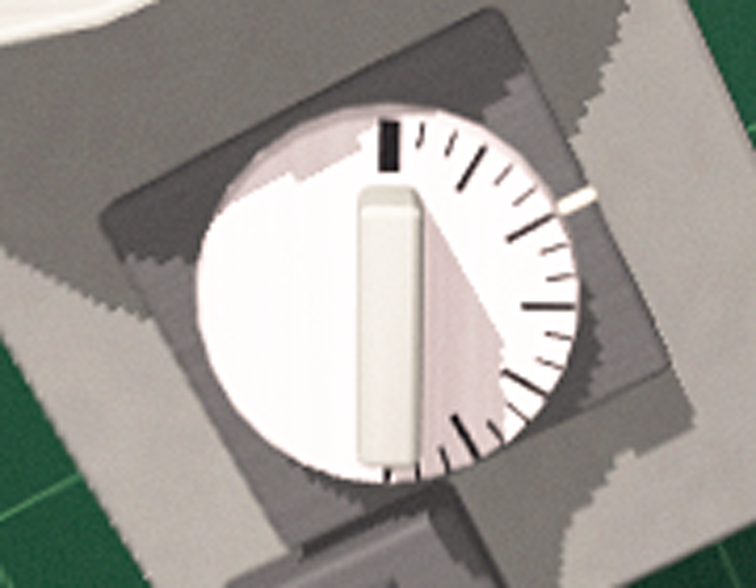

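Run:
```python
from h import *
from scipy.optimize import least_squares
p=shot('wrist'); k=4.2
f=lambda u,v,z=.067:p2w(p,185+(u+.5)/k-.5,124+(v+.5)/k-.5,z)[:2]
print('nadir px',proj(p,np.r_[(-np.array(p['R']).T@p['t'])[:2],.06]), 'cam',-np.array(p['R']).T@p['t'])
T=[(0,389,145),(30,472,168),(60,530.5,227.5),(90,548,306),(120,524,386),(150,465,437)]
X=np.array([f(u,v) for _,u,v in T]); A=np.radians([t for t,_,_ in T])
# model: X = c + r*(cos(th0-A), sin(th0-A))
g=lambda q:(q[:2]+q[2]*np.c_[np.cos(q[3]-A),np.sin(q[3]-A)]-X).ravel()
r=least_squares(g,[.5625,.0593,.04,2.1]); print(r.x.round(4),'th0',np.degrees(r.x[3]),(r.fun*1e3).round(1))
for z in (.045,.05,.055,.06,.066):
    I=[f(*q,z)-r.x[:2] for q in ((557,210),(577,201),(596,192))]; a=[np.degrees(np.arctan2(v[1],v[0])) for v in I]
    print(z,np.round(a,1),'reading %.1f'%(np.degrees(r.x[3])-a[1]),'radius',np.round([np.linalg.norm(v) for v in I],4))
```

```text
nadir px [274.17928091 118.50282223] cam [0.59787613 0.12491145 0.3791623 ]
[0.5644 0.0564 0.038  1.0715] th0 61.391012762774864 [ 0.1 -0.  -0.   0.1 -0.2  0.  -0.  -0.3  0.3  0.5 -0.2 -0.3]
0.045 [-3.7 -3.6 -3.4] reading 65.0 radius [0.0465 0.052  0.0572]
0.05 [-2.4 -2.4 -2.4] reading 63.8 radius [0.0462 0.0516 0.0568]
0.055 [-1.  -1.2 -1.3] reading 62.6 radius [0.046  0.0513 0.0565]
0.06 [ 0.3 -0.  -0.2] reading 61.4 radius [0.0458 0.051  0.0561]
0.066 [1.9 1.4 1.1] reading 60.0 radius [0.0456 0.0507 0.0557]
```

The fit puts the ring's centre at (0.5644, 0.0564) with its 0 tick at 61.4°. The index is lower than the disc, so parallax clouds the reading. I move the camera onto the index's radial plane, which removes that.

```bash
python3 -m jog '[[0,0,0,-0.04,0.022,0.03,85],[0,0,0,-0.04,0.022,0.03,85],[0,0,0,-0.04,0.022,0.03,85],[0,0,0,0,0,0,85]]'
python3 - <<'E'
from h import *
p=shot('wrist','w12'); print('cam',-np.array(p['R']).T@p['t'])
c=proj(p,[.5644,.0564,.067]).astype(int); h=70
y0,x0=max(c[1]-h,0),c[0]-85; print(x0,y0)
a=p['pixels'][y0:c[1]+h,x0:c[0]+95,::-1]
cv2.imwrite('pics/w12c.png',cv2.resize(np.ascontiguousarray(a),None,fx=4.2,fy=4.2,interpolation=cv2.INTER_CUBIC))
E
```

```text
time: 40.2
ee_pos: [0.5635, -0.0086, 0.1874]
eef_rot: [-0.0, 0.857, 0.516, 0.001]
contact_force: [0.1, -0.4, -0.4]
grip_width: 0.992
cam [0.59686983 0.05554767 0.32976415]
153 66
```

View pics/w12c.png

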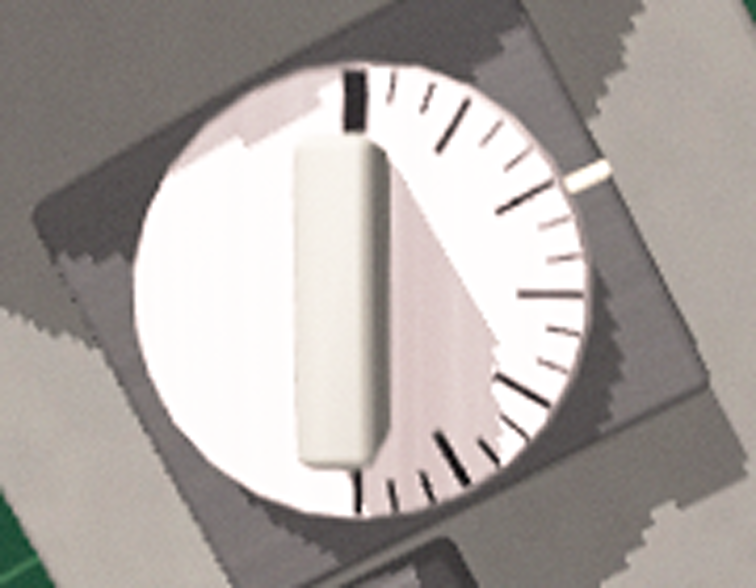

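Run:
```python
from h import *
from scipy.optimize import least_squares
p=shot('wrist'); k=4.2
f=lambda u,v,z=.067:p2w(p,153+(u+.5)/k-.5,66+(v+.5)/k-.5,z)[:2]
T=[(0,355,100),(30,453,126),(60,524.5,199.5),(90,550,294),(120,523,390),(150,453,459)]
X=np.array([f(u,v) for _,u,v in T]); A=np.radians([t for t,_,_ in T])
g=lambda q:(q[:2]+q[2]*np.c_[np.cos(q[3]-A),np.sin(q[3]-A)]-X).ravel()
r=least_squares(g,[.5625,.0593,.04,2.1]); print(r.x.round(4),'th0',np.degrees(r.x[3]),(r.fun*1e3).round(1))
for z in (.05,.055,.06,.066):
    I=[f(*q,z)-r.x[:2] for q in ((566,187),(589,177.5),(611,168.5))]; a=[np.degrees(np.arctan2(v[1],v[0])) for v in I]
    print(z,np.round(a,1),'reading %.1f'%(np.degrees(r.x[3])-a[1]))
go(.5644,.0564,.078,60)
```

```text
[0.564  0.0602 0.0375 1.0777] th0 61.74992657864912 [-0.1 -0.3  0.  -0.   0.3  0.4 -0.  -0.1 -0.  -0.  -0.2  0. ]
0.05 [-0.8 -1.1 -1.4] reading 62.9
0.055 [-0.8 -1.2 -1.5] reading 62.9
0.06 [-0.9 -1.2 -1.5] reading 63.0
0.066 [-0.9 -1.3 -1.5] reading 63.0
from [ 0.5648 -0.0042  0.1896] yaw 62.3 F [0.2 0.6 0.4] t 40.3 q7 -0.71 grip 0.996
shift units total [ 0.1057 -0.0575  0.2236] mm 127
turn units [ 0.0015 -0.0036  0.0261] deg 2.4
```

```bash
python3 - <<'E'
from h import *
p=shot('top'); a=cv2.imread('pics/top0.png').astype(float); g=a[:,:,2]  # red separates grey from green
for (z,pts,sgn) in (('far',((140,156.1),(280,158.4)),1),('near',((140,232.8),(270,235.7)),-1)):
    P=[]
    for u in range(pts[0][0],pts[1][0]):
        v=np.interp(u,[pts[0][0],pts[1][0]],[pts[0][1],pts[1][1]]); w=np.arange(int(v)-4,int(v)+6)
        d=np.diff(g[w,u])*sgn; d[d<0]=0
        if d.sum()>20 and d.max()>25: P.append((u,(d*(w[:-1]+.5)).sum()/d.sum()))
    P=np.array(P); 
    for it in range(3):
        c=np.polyfit(P[:,0],P[:,1],1); e=P[:,1]-np.polyval(c,P[:,0]); P=P[abs(e)<2*e.std()+.1]
    A,B=[p2w(p,u,np.polyval(c,u),.035) for u in (140,280)]; d=A-B; print(z,len(P),e.std(),'finisher yaw %.2f'%(np.degrees(np.arctan2(d[1],d[0]))-90))
E
python3 -m jog '[[0,0,0.005,0.04,-0.02,0,70],[0,0,0,0.045,-0.025,0.05,70],[0,0,0,0.02,-0.01,0.05,70],[0,0,0,0,0,0.04,60],[0,0,0,0,0,0,60]]' >/dev/null
python3 - <<'E'
from h import *
go(.5635,.059,.077,61.5)
E
```

```text
far 137 0.1438511851851737 finisher yaw -0.83
near 123 0.20317023068641948 finisher yaw -0.68
from [0.5689 0.0675 0.1235] yaw 62.5 F [-0.6  0.4  0.3] t 40.9 q7 -0.89 grip 0.707
shift units total [-0.0215 -0.0026  0.0926] mm 48
turn units [ 0.0063 -0.0102  0.0112] deg 1.5
```

The deck edges give a finisher yaw of -0.75° and the index reads -1.2°. The bar should therefore end at a yaw of about 59.1° (it is at 61.6° now).

```bash
python3 -m jog '[[0.006,-0.01,0.011,-0.021,-0.003,0.04,50],[0,0,0,0,0,0.04,50],[0,0,0,0,0,0.008,50],[0,0,0,0,0,0,50]]' >/dev/null
python3 - <<'E'
from h import *
go(.5635,.059,.077,61.5)
E
```

```text
from [0.5647 0.0607 0.0806] yaw 61.5 F [ 0.5  0.8 -0.1] t 41.2 q7 -0.93 grip 0.584
shift units total [-0.0041 -0.0005  0.0071] mm 4
turn units [ 0.0025 -0.0015  0.0005] deg 0.3
```

```bash
python3 -m jog '[[0.002,-0.001,0,-0.004,0,0.004,0],[0,0,0,0,0,0,0],[0,0,0,0,0,0,0],[0,0,0,0,0,0,0],[0,0,0,0,0,0,0]]' 40 >/dev/null
python3 - <<'E'
from h import *
go(.5635,.059,.077,59.1)
E
python3 -m jog '[[0,0,0.03,0,0,0,0],[0,0,0,0,0,0,0]]'
python3 - <<'E'
from h import *
go(.5635,.059,.077,59.1)
E
```

```text
from [0.5645 0.0588 0.0805] yaw 61.5 F [ 0.5 -0.  -2.2] t 41.8 q7 -0.93 grip 0.152
shift units total [-0.0007 -0.0021  0.0071] mm 4
turn units [ 0.0018 -0.0017  0.0265] deg 2.4
time: 41.95
ee_pos: [0.5647, 0.0588, 0.0805]
eef_rot: [0.001, 0.872, 0.49, 0.002]
contact_force: [0.6, 0.9, -2.0]
grip_width: 0.162
from [0.5647 0.0588 0.0805] yaw 58.7 F [ 0.6  0.9 -2. ] t 42.0 q7 -0.97 grip 0.162
shift units total [-0.0008 -0.0023  0.0071] mm 4
turn units [ 0.0019 -0.0019 -0.0042] deg 0.4
```

```bash
python3 -m jog '[[0,0,0,0,0,0,60],[0,0,0,0,0,0,60],[0,0,0,0,0,0,60],[0,0,0,0,0,-0.02,70],[0,0,0,0,0,-0.09,70],[0,0,0,0,0,-0.09,70],[0,0,0,0,0,-0.03,85]]' >/dev/null
python3 -m jog '[[0,0,0,-0.04,0.025,0,85],[0,0,0,-0.04,0.025,0,85],[0,0,0,-0.04,0.02,0,85],[0,0,0,0,0,0,85]]'
cat > ring.py <<'E'
from h import *
from scipy.optimize import least_squares
p=shot('wrist','ringfin'); print('cam',(-np.array(p['R']).T@p['t']).round(3)); g=cv2.cvtColor(p['pixels'],cv2.COLOR_RGB2GRAY).astype(np.float32)
def samp(c,r,th,z):
    U=np.array([proj(p,[c[0]+r*np.cos(t),c[1]+r*np.sin(t),z]) for t in th],np.float32); return cv2.remap(g,U[None,:,0],U[None,:,1],cv2.INTER_CUBIC)[0]
th=np.radians(np.arange(-100,100,.2))
# centre: bright-disc edge fit by trying centres that make r=.046 sharpest
best=max(((samp((x,y),.0445,np.radians(np.arange(100,330,3)),.067).mean()-samp((x,y),.049,np.radians(np.arange(100,330,3)),.067).mean(),x,y) for x in np.arange(.558,.571,.001) for y in np.arange(.051,.066,.001)))
print(best); c=best[1:]
s=np.mean([samp(c,r,th,.067) for r in (.035,.036,.037,.038,.039)],0)
from scipy.signal import find_peaks
k,_=find_peaks(-cv2.GaussianBlur(s[None],(0,0),3)[0],prominence=25); print('ticks',[(round(float(np.degrees(th[i])),1),int(s[i])) for i in k])
for z in (.055,.058):
  s=np.mean([samp(c,r,th[350:650],z) for r in (.049,.051,.053)],0); w=np.clip(s-s.max()+40,0,None); w=s>.5*(s.max()+np.median(s)); print('index',z,np.degrees(th[350:650][w]).min().round(1),np.degrees(th[350:650][w]).max().round(1))
E
python3 ring.py; python3 -c "
from h import *
go(.485,-.02,.2)"
```

```text
time: 43.05
ee_pos: [0.5657, -0.0114, 0.2089]
eef_rot: [0.003, 0.87, 0.493, 0.006]
contact_force: [-0.2, 0.5, -0.0]
grip_width: 0.998
cam [0.6   0.051 0.352]
(np.float32(102.84624), np.float64(0.5670000000000001), np.float64(0.059000000000000004))
ticks [(-96.6, 25), (-86.6, 166), (-77.2, 155), (-67.2, 52), (-56.8, 197), (-46.4, 161), (-36.0, 80), (-25.4, 164), (-14.4, 190), (-3.6, 74), (7.4, 179), (18.4, 175), (29.4, 46), (40.4, 155), (51.4, 106), (63.8, 33)]
index 0.055 -4.6 -0.8
index 0.058 -4.6 -1.0
from [ 0.566  -0.0091  0.2091] yaw 59.3 F [-0.2  0.1  0. ] t 43.1 q7 -0.75 grip 0.997
shift units total [-0.1017 -0.1282  0.0157] mm 82
turn units [ 0.0073 -0.0063 -0.    ] deg 0.9
```

Run:
```python
from h import *
from scipy.optimize import least_squares
c=np.array([.567,.059]); d=[63.8,51.4,40.4,29.4,18.4,7.4,-3.6,-14.4,-25.4,-36,-46.4,-56.8,-67.2,-77.2,-86.6]
a=np.radians(d); X=c+.037*np.c_[np.cos(a),np.sin(a)]; A=np.radians(np.arange(15)*10.)
# each tick's line passes through centre: residual = angular miss
f=lambda q: (np.arctan2(X[:,1]-q[1],X[:,0]-q[0])-(q[2]-A))[1:]
r=least_squares(f,[.564,.059,1.03]); print(r.x[:2],np.degrees(r.x[2]),np.degrees(r.fun).round(1))
for lo,hi in ((-4.6,-.9),):
    t=np.radians((lo+hi)/2); I=c+.051*np.array([np.cos(t),np.sin(t)])-r.x[:2]; print('idx',np.degrees(np.arctan2(I[1],I[0])),'reading',np.degrees(r.x[2]-np.arctan2(I[1],I[0])))
```

```text
[0.56349171 0.05742382] 58.92608243883351 [-0.  -0.  -0.   0.   0.   0.   0.1 -0.1 -0.   0.1  0.  -0.2 -0.2  0.2]
idx -0.9161433637181288 reading 59.84222580255164
```

The ring now reads 59.8°. Now the lever: fingers shut, coming down on the robot side of the ball.

```bash
python3 -m jog '[[0.007,-0.006,-0.08,0,0,0,0],[0,0,-0.085,0,0,0,0],[0,0,-0.085,0,0,0,0],[0,0,-0.085,0,0,0,0],[0,0,0,0,0,0,0]]' >/dev/null; python3 -c "
from h import *
go(.437,-.021,.2,90)"
```

```text
from [ 0.5661 -0.0013  0.2118] yaw 91.1 F [-0.2  0.3  0.4] t 43.6 q7 -0.25 grip 0.140
shift units total [-0.0348 -0.2589  0.0227] mm 131
turn units [ 0.002  -0.0019  0.0117] deg 1.1
```

```bash
python3 -m jog '[[0,0,0.011,-0.01,-0.06,0,0],[0,0,0,-0.01,-0.08,0,0],[0,0,0,-0.01,-0.08,0,0],[0,0,0,-0.005,-0.04,0,0],[0,0,0,0,0,0,0]]' >/dev/null; python3 -c "
from h import *
go(.437,-.021,.11,90)"
```

```text
from [ 0.4324 -0.0137  0.2113] yaw 89.6 F [0.9 0.8 0.6] t 44.1 q7 -0.15 grip -0.001
shift units total [-0.0158  0.0085  0.2025] mm 102
turn units [ 0.0028 -0.0041 -0.0048] deg 0.6
```

```bash
python3 -m jog '[[0.003,-0.004,-0.005,-0.015,0,0.04,0],[0,0,0,0,0,0.07,0],[0,0,0,0,0,0.06,0],[0,0,0,0,0,0.02,0],[0,0,0,0,0,0,0]]' >/dev/null; python3 -c "
from h import *
go(.455,-.021,.11,90)"
```

```text
from [ 0.4402 -0.0177  0.1172] yaw 89.7 F [0.  0.6 0.4] t 44.6 q7 -0.28 grip 0.000
shift units total [-0.0065  0.0295  0.0147] mm 17
turn units [ 0.0079 -0.0007 -0.0032] deg 0.8
```

```bash
python3 -m jog '[[0.008,0,-0.003,-0.006,0.012,0.014,0],[0,0,0,0,0.02,0,0],[0,0,0,0,0.02,0,0],[0,0,0,0,0.02,0,0]]'; python3 -m jog '[[0,0,0,0,0.02,0,0],[0,0,0,0,0.02,0,0],[0,0,0,0,0.02,0,0]]'; python3 -c "
from h import *
go(.53,-.022,.11,90)"
```

```text
time: 45.0
ee_pos: [0.4757, -0.0206, 0.1138]
eef_rot: [-0.003, 0.708, 0.706, -0.005]
contact_force: [-1.5, 1.1, 1.9]
grip_width: 0.001
time: 45.3
ee_pos: [0.5105, -0.0208, 0.1155]
eef_rot: [-0.001, 0.708, 0.706, -0.003]
contact_force: [-1.2, 0.5, 0.0]
grip_width: 0.001
from [ 0.5105 -0.0208  0.1155] yaw 89.8 F [-1.2  0.5  0. ] t 45.3 q7 -0.30 grip 0.001
shift units total [-0.0022  0.039   0.0107] mm 20
turn units [-0.0037  0.0019 -0.0021] deg 0.4
```

```bash
python3 -m jog '[[-0.003,0.002,0,0,0.015,0.008,0],[0,0,0,0,0.012,0,0]]'; python3 -m jog '[[0,0,0,0,0.01,0,0],[0,0,0,0,0,0,0]]';python3 -m jog '[[0,0,0,0,0.008,0,0],[0,0,0,0,0,0,0]]'
```

```text
time: 45.5
ee_pos: [0.5258, -0.021, 0.111]
eef_rot: [-0.001, 0.708, 0.706, -0.0]
contact_force: [-11.9, 0.4, 1.6]
grip_width: 0.002
time: 45.7
ee_pos: [0.5245, -0.0209, 0.1098]
eef_rot: [-0.006, 0.709, 0.706, -0.007]
contact_force: [-1.7, 1.2, 1.3]
grip_width: -0.0
time: 45.9
ee_pos: [0.5243, -0.0209, 0.1093]
eef_rot: [-0.01, 0.709, 0.705, -0.012]
contact_force: [-1.3, 0.4, 2.0]
grip_width: -0.0
```

The fingers met the end stop at TCP x=0.526 with 12 N, as predicted. I back off, rise and check.

```bash
python3 -m jog '[[0.01,0,0,0,-0.03,0,0],[0,0,0,0,-0.05,0,0],[0,0,0,0,-0.02,-0.04,0],[0,0,0,0,0,-0.09,0],[0,0,0,0,0,-0.09,0],[0,0,0,0,0,-0.09,0]]'; python3 -m jog '[[0,0,0,-0.09,0,0,0],[0,0,0,-0.09,0,0,0],[0,0,0,-0.09,0,0,0],[0,0,0,-0.09,0,0,0],[0,0,0,-0.09,0,0,0],[0,0,0,-0.09,0,0,0],[0,0,0,0,0,0,0]]'
python3 - <<'E'
from h import *
q=shot('scene'); p=shot('top')
print('ball scene',[(np.round(d['bbox']),round(d['p'],2)) for d in robot.spot_in('start_lever_tip',q)][:1],'expected on',proj(q,[.552,-.021,.118]),'off',proj(q,[.485,-.021,.118]))
for t in ('jar','mandrel_mid'): print(t,[([int(v) for v in d['bbox']],round(d['p'],2)) for d in robot.spot_in(t,q)][:1])
a=cv2.resize(np.ascontiguousarray(q['pixels'][130:390,225:425,::-1]),None,fx=2.25,fy=2.25,interpolation=cv2.INTER_CUBIC)
b=cv2.resize(np.ascontiguousarray(p['pixels'][80:280,115:290,::-1]),None,fx=1.95,fy=1.95,interpolation=cv2.INTER_CUBIC)
h=max(a.shape[0],b.shape[0]); pad=lambda i:cv2.copyMakeBorder(i,0,h-i.shape[0],0,0,cv2.BORDER_CONSTANT)
cv2.imwrite('pics/final.png',np.hstack([pad(a),pad(b)])); print(np.hstack([pad(a),pad(b)]).shape)
E
```

```text
time: 46.5
ee_pos: [0.4744, -0.0207, 0.2637]
eef_rot: [-0.022, 0.708, 0.706, -0.022]
contact_force: [1.3, -0.1, 0.0]
grip_width: 0.0
time: 47.2
ee_pos: [0.479, -0.2992, 0.2735]
eef_rot: [-0.011, 0.706, 0.708, -0.016]
contact_force: [-0.2, -0.3, 0.1]
grip_width: -0.003
ball scene [(array([287., 201., 301., 220.]), 0.63)] expected on [298.1343663  205.16239762] off [276.67183746 196.05905424]
jar [([297, 293, 325, 338], 0.94)]
mandrel_mid [([237, 301, 271, 372], 0.66)]
(585, 791, 3)
```

View pics/final.png

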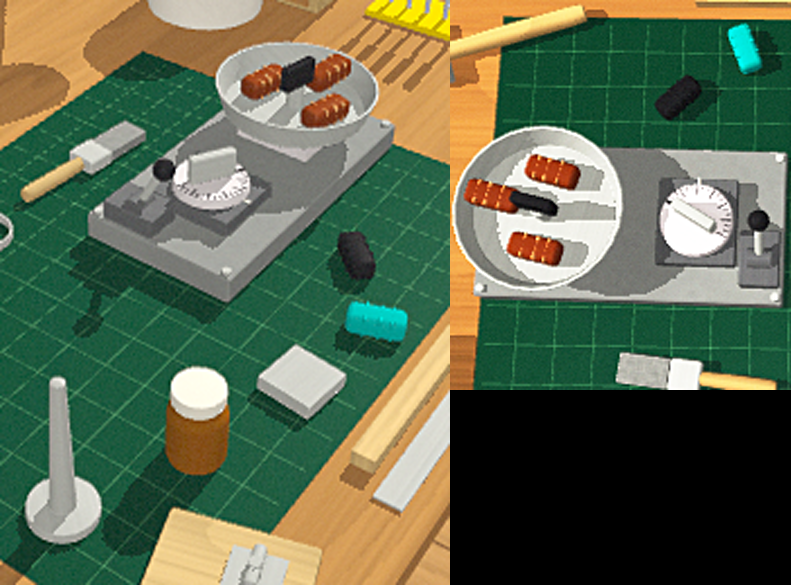

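The final picture shows the lever ball at scene pixel (297,205.5), where (298,205) is expected for on. The three agates are in the bowl, and the jar and mandrel are standing. I hand in.

```bash
python3 -c "
from cell import robot
print(robot.finish_job()); print(robot.get_state()['time'])"
```

```text
the job is handed in; nothing more can be done
None
the job is handed in; nothing more can be done
```

The finisher is set up and started, and I handed the job in at about 47 s of robot time. The report gives no verdict.

- **Bowl:** I seated it with twisting and up to 36 N of press. It came to a stiff stop. With the fingers pressing on top of the grip, the height read 136 mm, where 135 mm is expected. The rim seen from the wrist camera was level, at 106 mm where 105 mm is expected. Both checks are within about 1 mm of fully home, but neither is exact. At the first try the foot caught on the edge of the socket, because the bowl hung about 5 mm off-centre in the grip; I corrected that. The last side view of the rim also did not match the expected outline at the front edge. I trusted the wrist camera and the touch check over it.
- **Agates:** Three were on the bench, and all three are in the bowl. The third leans slightly against the wall, inside the rim. The black and turquoise look-alikes were not touched.
- **Ring:** My final measurement from the ticks is 59.8° at the index line. The first setting read about 62–63°, so I turned it back before throwing the lever.
- **Lever:** I threw it last, up to its end stop (12 N). The ball shows within 1 pixel of its expected on position.
- **Bystanders:** The jar and the ring mandrel are still standing. The gripper was clear of everything at hand-in.

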